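Torque down and pin the crown nut of a sieve shaker

TASK

The sieve shaker on the bench is about to be run, but the crown nut on its right-hand column is still loose. Push the torque handle clockwise (seen from above) until it gives way at its preset, then push it on the same way, no further than needed, until the next slot of the crown faces the locking pin (the slot after that if you miss it, no more), and push the pin fully home, as on the other column. Let go of everything and leave the other things on the bench where they are.

Things in the scene. Friction and masses are not known exactly. Their poses are not given: they have to be found in the camera images.
- shaker: sieve shaker, fixed: white housing 212 x 325 mm, two sieves, lid (top 174 mm above the bench, radius 102) and aluminium clamp bridge (top 194 mm) along its y between two columns at y = -130 (right, to be done) and y = +130 mm (left: finished, nut tight, pin home). Origin: centre of its underside; x to its back, y to the left, z up
- stud_end (a point): centre of the end face of the right column, 256 mm above the bench, on the nut's axis; fixed to the shaker, axes as the shaker's. The cross hole for the pin runs along y, as the sawn line on the end face shows
- nut_crown (a point): on the axis of the right nut, half-way up its slots; turns with the nut, x axis along the wrench towards the handle. Crown: diameter 60 mm, 8 slots 10.5 mm wide, one every 45 deg, the nearest 22.5 deg either side of the wrench. Turns easily at first, then ever harder, stays where left, but for 1 to 2 deg of spring-back. The pin enters if a slot points along the shaker's +y within about 3 deg
- handle_grip (a point): middle of the black rubber grip (level bar, diameter 24 mm, 78 mm long) of the torque handle, on its centre line, 214 mm above the bench, 142 mm from the nut's axis; x axis outwards along the handle. Its ring sits fast on the nut's hexagon. Push the grip sideways, at right angles to the handle; the space round and 20 mm below it is free on the right and front side of the column
- handle (a joint): break-over joint of the torque handle, upright bolt 53 mm from the nut's axis, rad: 0 = straight. When the push on the grip reaches about 6 N (50 to 140 deg after the start, not to be seen beforehand) it bends clockwise, up to 0.2, and so turns the nut on against 6 to 15 N, bent all the while. Let go, it springs straight
- lock_pin (a joint): travel of the locking pin, m: 0 = drawn back, 0.0205 = home. The pin (steel, 7 mm thick, blunt end) slides level along the shaker's -y through its guide block and a slot of the crown into the cross hole. It takes about 2 N and stays where it is left; with no slot before it, it stops on the crown after about 2 to 3 mm
- pin_knob (a point): centre of the steel knob on the pin's inner end: diameter 25 mm, 16 mm long along the shaker's y, 237 mm above the bench, so its lower edge is 30 mm above the bridge. Push its inner face, 8 mm from this point towards the shaker's +y, along -y. The guide block (30 mm wide, top 246 mm above the bench) stands between knob and nut
- disc_springs (a joint): compression of the disc springs under the right nut, m: 0 = nut loose, 0.0004 to 0.001 when the handle gives way; 45 deg of the nut add about 0.0006; above 0.0024 they are crushed. Only a rough guide: its reading errs as much as it moves
- mouse: black computer mouse, 115 x 64 x 36 mm, origin at the centre of its underside; leave it alone
- tin_a: round aluminium sample tin with lid, diameter 67 mm, 44 mm tall, beside the shaker's right side; leave it alone
- tin_b: a second tin of the same kind, further back; leave it alone
- tape_roll: roll of brown tape lying flat, diameter 103 mm, 25 mm tall; leave it alone
- sieve_brush: wooden sieve brush, 175 mm long, lying on the bench; leave it alone
- dish: shallow aluminium dish, diameter 96 mm, 8 mm tall; leave it alone

How it is judged:
By the outcome, as a careful person would: the job done as asked, in the order asked, and still so for the second after the job is handed in, with the robot touching nothing.
It also fails if it takes over 64 s, if anything falls off the work surface, if the arm or the gripper's body presses on something with over 40 N, if the wrist force passes 120 N, or if a joint passes its speed limit or range.

ROBOT

A 6-joint arm with a two-finger parallel gripper is mounted at the origin on a cart in front of the work surface, level with it; the furniture and walls round the work are solid. World frame = base frame: x ahead of the robot, y to its left, z up, the work surface at z = 0. Lengths are in m, angles in rad, forces in N, time in s.
With the tool pointing down it reaches from about 0.25 to 0.775 m from the base axis. Payload 4 kg.
Tool frame: the origin (TCP) lies at the very end of the fingers, on their centre line; the grasp point (between the pads) lies 19 mm behind it; y points along the fingers, x is the direction in which the jaws open and shut, and the axes are right-handed (so a half turn about y gives the same grasp; the last joint's range is limited). The gripper opens to 94 mm and grips with 3 to 60 N. Pads are 16 mm wide; open, the fingers measure 119 mm over their backs; the gripper's body (75 mm by 177 mm) begins 78 mm behind the grasp point.
Start: joints at [-1.261, 0.087, 1.371, -0, 1.684, -0.103], TCP at [0.221, -0.504, 0.206] pointing down, gripper open.
Joint ranges: [-3.1, 3.1], [-0.76, 2.03], [0.27, 2.55], [-1.08, 4.22], [0.17, 2.65], [-2.57, 2.57]. Speed limits (rad/s): [2.79, 2.79, 3.14, 3.14, 3.14, 3.14].

INTERFACE

Orientations are given as [roll, pitch, yaw] about the fixed x, y, z axes, in that order (R = Rz(yaw) Ry(pitch) Rx(roll)).
In Python, from bench import robot gives the robot as it stands.
- The arm moves only by the shell command python3 -m handwheel 'ROWS' [OPENING]. ROWS is JSON, a list of rows, each an object with "delta_pos": the shift along the tool's x, y, z in mm, a list of three; "yaw": the turn about the tool's y in rad. A call has 1 to 12 rows; each row is the pose to reach, as a shift and turn from the pose commanded when the call began, along the tool's axes at that moment; what a row does not reach only later rows make up. A row lasts 1/10 s, in which the tool goes at most 50 mm and 8.59 degrees, less where a joint would pass 70% of its speed; a pose out of reach is approached as far as the arm can. A call with a gripper value outside its range is refused whole. OPENING is the closure in counts, from 0 (fully open) to 255 (shut), set as the call begins (- or left out, the last holds). The fingers move at their own pace and stop on an object; the grip force is fixed at half the most. Time passes only in rows, so rows that repeat a pose let the fingers close. It gives the time, the measured TCP pose, the force and the opening at its end, in the units of the state.
- robot.get_obs(): the state, without advancing time (a new reading comes with each control period).
- robot.snapshot(name): name is "scene" or "top"; returns a dict with "image" (384x512x3 uint8, red, green, blue), "fx", "fy", "cx", "cy" (pixels), "rvec" (rotation vector, rad) and "tvec" (3), from world to camera coordinates, as OpenCV has them. Camera axes: x right, y down, z forward; pixel columns grow to the right and rows downward; lengths in m; the calibration is good to about 2 mm. A picture is of the moment at which its call begins. There is no depth.
- robot.close_job(): hands the job in, once; it reports no verdict.
The state is a dict: "time": time; "joint_positions": joint angles; "qvel": joint speeds; "joint_torque": joint torques, N m; "tool_pos": TCP position; "ee_rot": TCP orientation; "wrist_force": force on the tool from outside, world axes, zero at the start; "wrist_torque": the same for the moment, N m; "width": finger opening in m.
Only numpy, scipy, OpenCV 4.12 (cv2) and the standard library are available. Lean on these libraries where they do the work, as an engineer would, in place of code of your own. Each camera call takes 0.05 s, during which the arm holds its last target.

## Working session

There is one attempt and no reset: what is moved stays moved. The work goes in short steps, Python scripts to look and compute and a shell command to move; the robot and the scene stay as the last step left them, time stands still between calls to the robot, and variables do not carry over. Pictures are saved under pics/ and viewed, and the job is handed in when it is done.

```bash
ls -la; mkdir -p pics
python3 - <<'E'
from bench import robot
import cv2
o=robot.get_obs();print(o)
for n in("scene","top"):
    s=robot.snapshot(n);cv2.imwrite(f"pics/{n}0.png",cv2.cvtColor(s["image"],cv2.COLOR_RGB2BGR))
    print(n,{k:v for k,v in s.items() if k!="image"})
E
```

```text
total 12
drwxr-xr-x  3 agent agent 4096 Dec  6 23:06 .
drwxr-xr-x 23 root  root  4096 Dec  6 23:06 ..
drwxr-xr-x  2 agent agent 4096 Dec  6 23:06 pics
{'time': 0.0, 'joint_positions': array([-1.26107752e+00,  8.79624343e-02,  1.37223975e+00, -3.66680452e-05,
        1.68361636e+00, -1.03078810e-01]), 'qvel': array([ 1.40896246e-04,  8.09131853e-05,  1.44455339e-03, -8.21714221e-04,
        2.05175265e-04,  1.57227243e-04]), 'joint_torque': array([-6.07542061e-04, -3.40185463e+01, -3.02424037e+01,  7.17793638e-02,
        3.29476723e-02, -1.76728622e-04]), 'tool_pos': array([ 0.22047041, -0.50327318,  0.20430749]), 'ee_rot': array([-1.57060354,  0.00221782, -1.15800259]), 'wrist_force': array([ 0.33636309,  0.37917089, -0.04964891]), 'wrist_torque': array([ 0.0634762 ,  0.02637438, -0.01855063]), 'width': 0.09386677584289192}
scene {'fx': 477.51945647166576, 'fy': 477.51945647166576, 'cx': 247.67076551927013, 'cy': 187.54103260706674, 'rvec': array([ 0.63036318, -2.6071284 ,  1.22951677]), 'tvec': array([0.52121927, 0.21746809, 1.15151877])}
top {'fx': 462.3679909511406, 'fy': 462.3679909511406, 'cx': 254.213447228399, 'cy': 189.06736562235287, 'rvec': array([ 2.21923465, -2.15800565,  0.05884774]), 'tvec': array([0.11917118, 0.50422712, 1.17533326])}
```

View pics/scene0.png

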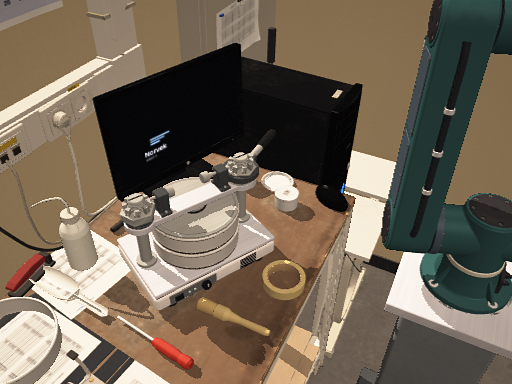

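View pics/top0.png

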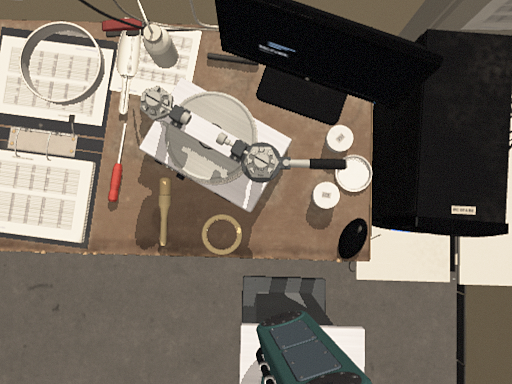

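```bash
cat > h.py <<'E'
import numpy as np, cv2
from bench import robot
def snap(n):
    return robot.snapshot(n)
def ray(s,px):
    R,_=cv2.Rodrigues(np.array(s["rvec"]));t=np.array(s["tvec"])
    d=R.T@np.array([(px[0]-s["cx"])/s["fx"],(px[1]-s["cy"])/s["fy"],1.]);return -R.T@t,d
def onz(s,px,z):
    c,d=ray(s,px);return c+d*(z-c[2])/d[2]
def proj(s,P):
    K=np.array([[s["fx"],0,s["cx"]],[0,s["fy"],s["cy"]],[0,0,1.]])
    return cv2.projectPoints(np.atleast_2d(np.float64(P)),np.array(s["rvec"]),np.array(s["tvec"]),K,None)[0][:,0]
def crop(s,name,c,h,k):
    x0=int(c[0]-h[0]);y0=int(c[1]-h[1]);x0=max(x0,0);y0=max(y0,0)
    im=s["image"][y0:y0+2*h[1],x0:x0+2*h[0]]
    im=cv2.resize(cv2.cvtColor(im,cv2.COLOR_RGB2BGR),None,fx=k,fy=k,interpolation=cv2.INTER_CUBIC)
    cv2.imwrite(f"pics/{name}.png",im);print(name,"origin",x0,y0,"scale",k)
E
python3 - <<'E'
from h import *
s=snap("top");crop(s,"topc1",(240,150),(115,80),3.4)
crop(s,"topn1",(262,160),(50,35),8)
s=snap("scene");crop(s,"scc1",(205,180),(100,75),4)
for n in("top","scene"):
    s=snap(n);R,_=cv2.Rodrigues(s["rvec"]);print(n,-R.T@s["tvec"])
E
```

```text
topc1 origin 125 70 scale 3.4
topn1 origin 212 125 scale 8
scc1 origin 105 105 scale 4
top [0.43048417 0.12589631 1.20361477]
scene [0.13247221 0.90679784 0.89728823]
```

View pics/topc1.png

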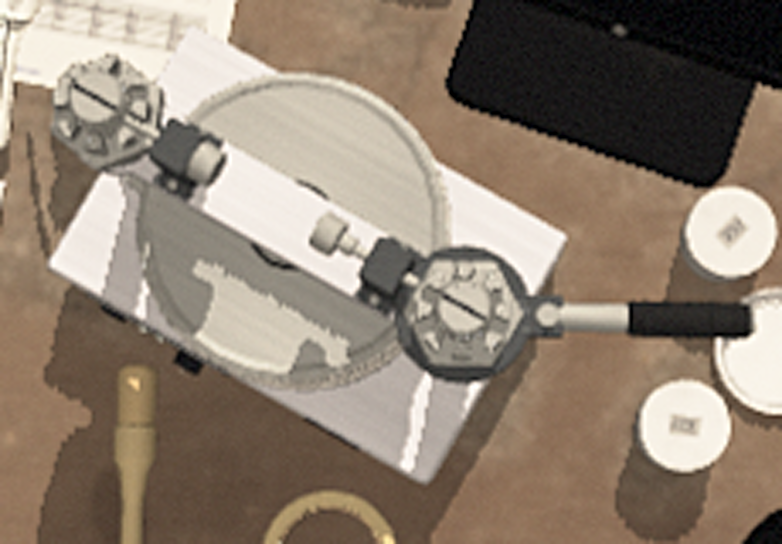

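View pics/topn1.png

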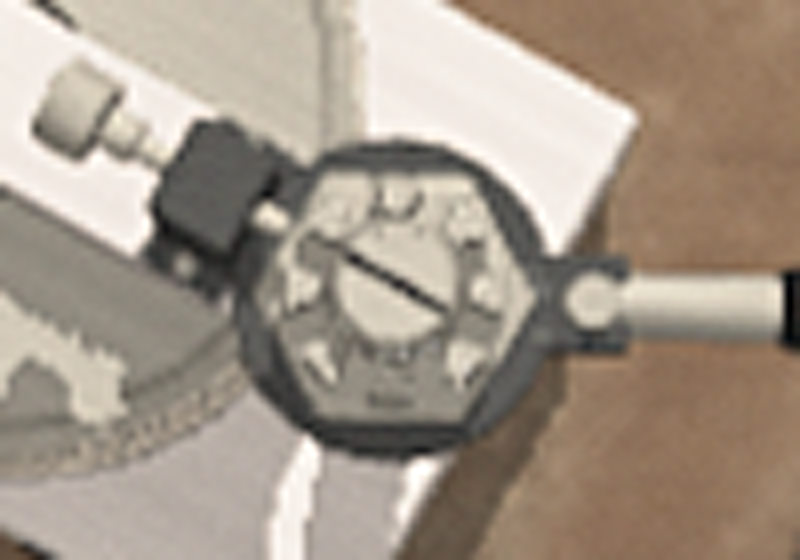

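View pics/scc1.png

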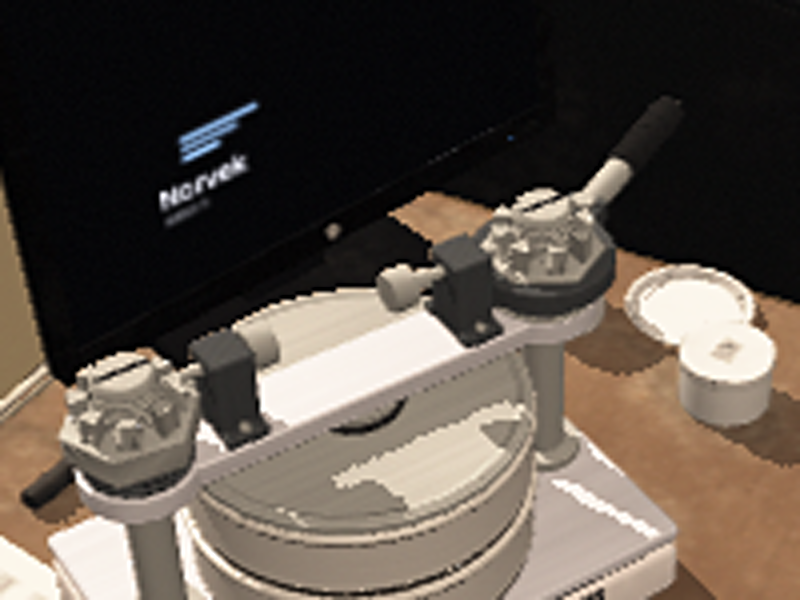

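Run:
```python
from h import *
t=snap("top");c=snap("scene")
def tri(a,b):
    p,d=ray(t,a);q,e=ray(c,b);d/=np.linalg.norm(d);e/=np.linalg.norm(e)
    u=np.linalg.lstsq(np.c_[d,-e],q-p,rcond=None)[0];return (p+d*u[0]+q+e*u[1])/2,np.linalg.norm(p+d*u[0]-q-e*u[1])
Rt=onz(t,(261.4,160.6),.256);Lt=onz(t,(152,98.5),.256);Rs=onz(c,(242.5,156),.256);Ls=onz(c,(136,198),.256)
print(Rt,Lt,np.linalg.norm(Rt-Lt));print(Rs,Ls,np.linalg.norm(Rs-Ls))
for P,Q in((Rt,Lt),(Rs,Ls)): 
    d=Q-P;print("yaw y axis",np.degrees(np.arctan2(d[1],d[0])))
print("tri",tri((261.4,160.6),(242.5,156)))
g1=onz(t,(310.3,163.8),.214);g2=onz(t,(345.6,163.8),.214);g=(g1+g2)/2
print("grip",g1,g2,g,np.linalg.norm(g[:2]-Rt[:2]))
d=g-Rt;print("handle ang",np.degrees(np.arctan2(d[1],d[0])))
k=onz(t,(125+330/3.4,70+232/3.4),.24);print("knob",k)
for nm,p,z in(("tinbody1",(326,194),.044),("tin2",(339,138),.044),("dish",(353,174),.008),("mouse",(353,238),.03),("tape",(222,234),.025),("brush",(165,210),.02)):print(nm,onz(t,p,z))
print("mon corner",onz(t,(440,60),.3),onz(t,(372,120),.0))
```

```text
[0.54561713 0.11859176 0.256     ] [0.66912463 0.34949563 0.256     ] 0.26186008760467633
[0.54032338 0.11838995 0.256     ] [0.66585509 0.34935409 0.256     ] 0.2628738197242472
yaw y axis 61.858248150503364
yaw y axis 61.47540286025029
tri (array([0.54346342, 0.11763451, 0.2548792 ]), np.float64(0.004927921150430585))
grip [0.54670265 0.01299744 0.214     ] [ 0.54879456 -0.06279711  0.214     ] [ 0.5477486  -0.02489983  0.214     ] 0.14350741799646705
handle ang -89.14896987081889
knob [0.59253253 0.20241643 0.24      ]
tinbody1 [ 0.49161523 -0.04734745  0.044     ]
tin2 [ 0.63417297 -0.07747885  0.044     ]
dish [ 0.54737301 -0.12167594  0.008     ]
mouse [ 0.38306638 -0.11963211  0.03      ]
tape [0.38356654 0.21173825 0.025     ]
brush [0.44039959 0.35997013 0.02      ]
mon corner [ 0.75095272 -0.23032979  0.3       ] [ 0.69196394 -0.17099103  0.        ]
```

```bash
cat >> h.py <<'E'
N=np.array([.5435,.1185])
PHI=61.6
def deltas(targets):
    """targets: list of (x,y,z,psi_deg) -> tool-frame deltas from present measured pose"""
    o=robot.get_obs();p=o["tool_pos"];y=o["ee_rot"][2]
    X=np.array([np.cos(y),np.sin(y),0]);Z=np.array([-np.sin(y),np.cos(y),0])
    for t in targets:
        d=(np.array(t[:3])-p)*1000
        dy=(np.radians(t[3])-y+np.pi)%(2*np.pi)-np.pi
        print("delta",np.round([d@X,-d[2],d@Z],1),"yaw",round(-dy,3))
    return
E
python3 - <<'E'
from h import *
t=snap("top")
for p,z in(((372,95),0),((372,225),0),((218,50),.12),((300,75),.12),((375,97),.12),((218,50),.2),((375,97),.2),((372,235),0),((505,235),.0),((505,235),.4)):print(p,z,onz(t,p,z))
deltas([(.26,-.2,.33,0),(.59,-.03,.33,91),(.585,-.03,.203,91)])
E
```

```text
(372, 95) 0 [ 0.75858174 -0.17012071  0.        ]
(372, 225) 0 [ 0.41680194 -0.17458587  0.        ]
(218, 50) 0.12 [0.82508205 0.22850416 0.12      ]
(300, 75) 0.12 [0.76955792 0.03123044 0.12      ]
(375, 97) 0.12 [ 0.72124961 -0.14777882  0.12      ]
(218, 50) 0.2 [0.79595008 0.22092894 0.2       ]
(375, 97) 0.2 [ 0.69978328 -0.12757421  0.2       ]
(372, 235) 0 [ 0.39097939 -0.17492323  0.        ]
(505, 235) 0.0 [ 0.40069689 -0.51836004  0.        ]
(505, 235) 0.4 [ 0.41059616 -0.30425288  0.4       ]
delta [-262.5 -124.6  157.9] yaw -1.158
delta [-285.8 -124.6  528.4] yaw -2.746
delta [-287.8    2.4  523.8] yaw -2.746
```

```bash
python3 -m handwheel '[{"delta_pos":[0,-40,0],"yaw":0},{"delta_pos":[0,-80,0],"yaw":0},{"delta_pos":[-25,-115,15],"yaw":-0.12},{"delta_pos":[-55,-125,35],"yaw":-0.24},{"delta_pos":[-85,-125,50],"yaw":-0.36},{"delta_pos":[-115,-125,70],"yaw":-0.48},{"delta_pos":[-145,-125,88],"yaw":-0.6},{"delta_pos":[-175,-125,106],"yaw":-0.72},{"delta_pos":[-205,-125,124],"yaw":-0.84},{"delta_pos":[-235,-125,142],"yaw":-0.96},{"delta_pos":[-262,-125,158],"yaw":-1.08},{"delta_pos":[-262,-125,158],"yaw":-1.16}]' 255
python3 -c "
from h import *
deltas([(.40,-.13,.33,45),(.59,-.03,.33,91),(.588,-.03,.203,91)])"
```

```text
time: 1.65
tool_pos: [0.2604, -0.1977, 0.3317]
ee_rot: [-1.573, -0.003, 0.01]
wrist_force: [-0.0, -0.9, 0.2]
width: 0.002
delta [140.3   1.7  66.3] yaw -0.775
delta [331.3   1.7 164.3] yaw -1.578
delta [329.3 128.7 164.3] yaw -1.578
```

```bash
python3 -m handwheel '[{"delta_pos":[25,0,15],"yaw":-0.13},{"delta_pos":[55,0,30],"yaw":-0.27},{"delta_pos":[85,0,45],"yaw":-0.4},{"delta_pos":[115,0,60],"yaw":-0.53},{"delta_pos":[145,0,75],"yaw":-0.66},{"delta_pos":[175,0,88],"yaw":-0.8},{"delta_pos":[205,0,102],"yaw":-0.93},{"delta_pos":[235,0,116],"yaw":-1.06},{"delta_pos":[265,0,130],"yaw":-1.2},{"delta_pos":[295,0,146],"yaw":-1.33},{"delta_pos":[330,0,164],"yaw":-1.46},{"delta_pos":[332,0,164],"yaw":-1.58}]'
python3 -c "
from h import *
deltas([(.59,-.03,.203,91)])
s=snap('top');crop(s,'top2',(280,160),(130,90),3)"
```

```text
time: 2.85
tool_pos: [0.5947, -0.0336, 0.3273]
ee_rot: [-1.568, -0.002, 1.591]
wrist_force: [-1.6, -0.4, -0.2]
width: 0.0005
delta [  3.7 124.3   4.6] yaw 0.002
top2 origin 150 70 scale 3
```

View pics/top2.png

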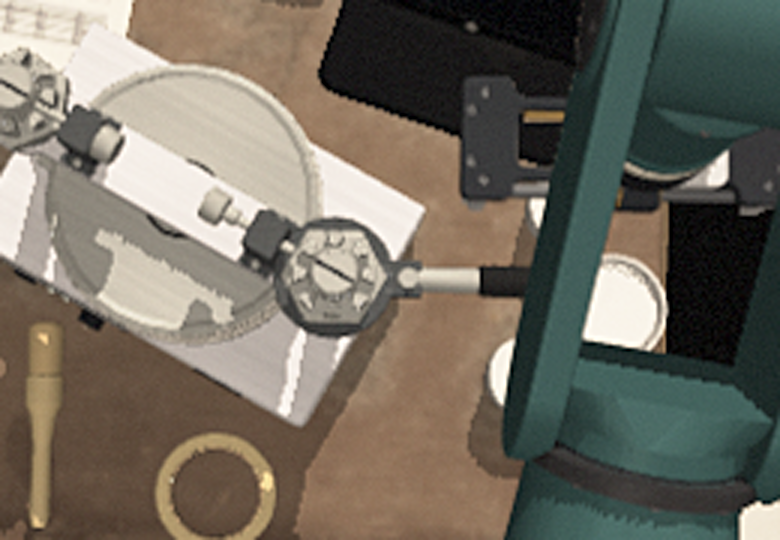

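```bash
python3 -m handwheel '[{"delta_pos":[4,25,2],"yaw":0},{"delta_pos":[4,60,2],"yaw":0},{"delta_pos":[4,90,2],"yaw":0},{"delta_pos":[4,110,2],"yaw":0},{"delta_pos":[4,120,2],"yaw":0},{"delta_pos":[4,124,2],"yaw":0},{"delta_pos":[4,124,2],"yaw":0},{"delta_pos":[4,124,2],"yaw":0}]'
python3 -c "
from h import *
deltas([(.5747,-.025,.203,91)])
s=snap('scene');crop(s,'sc3',(250,150),(70,55),5)"
```

```text
time: 3.7
tool_pos: [0.5906, -0.032, 0.2083]
ee_rot: [-1.574, 0.001, 1.582]
wrist_force: [-0.1, -0.0, 0.8]
width: 0.0009
delta [ 7.1  5.3 15.8] yaw -0.007
sc3 origin 180 95 scale 5
```

View pics/sc3.png

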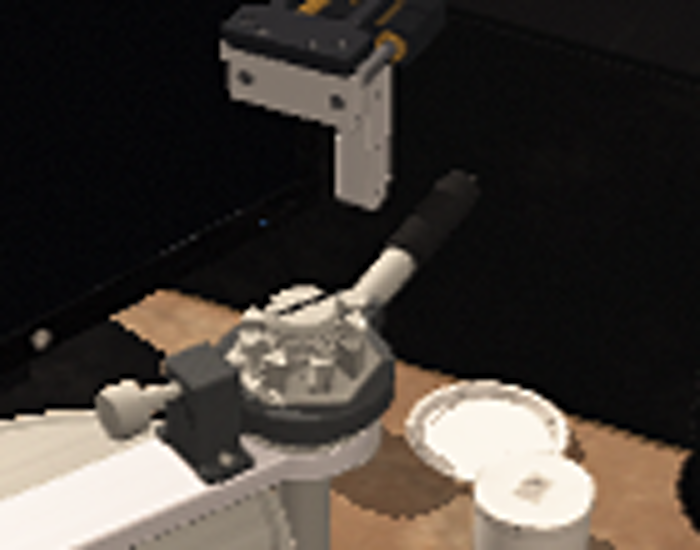

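```bash
cat >> h.py <<'E'
def arc(gs,R=.142,off=.020,z=.204,bend=0):
    T=[]
    for g in gs:
        a=np.radians(g);p=N+R*np.array([np.cos(a),np.sin(a)])+off*np.array([-np.sin(a),np.cos(a)])
        T.append((p[0],p[1],z,g+180-bend))
    deltas(T)
def st():
    o=robot.get_obs();p=o["tool_pos"];f=o["wrist_force"]
    r=p[:2]-N;psi=np.degrees(o["ee_rot"][2]);g=psi-180
    a=np.radians(g);tc=np.array([np.sin(a),-np.cos(a)])
    ga=np.degrees(np.arctan2(r[1],r[0]));L=np.hypot(*r);gam=ga-np.degrees(np.arcsin(.02/L))
    print("t",round(o["time"],2),"gripang",round(gam,1),"L",round(L,4),"psi-180",round(g,1),"Ftan on tool ccw",round(-f[:2]@tc,2),"F",f.round(2),"z",p[2].round(4))
E
python3 -c "
from h import *
st();arc([-87,-89,-92,-95,-98,-101,-104,-107,-110,-113,-116,-119,-122])"
```

```text
t 3.75 gripang -79.9 L 0.1577 psi-180 -89.4 Ftan on tool ccw 0.11 F [0.11 0.6  0.31] z 0.2083
delta [ 9.9  4.3 19.6] yaw -0.042
delta [ 9.1  4.3 24.6] yaw -0.007
delta [ 8.2  4.3 32. ] yaw 0.046
delta [ 7.7  4.3 39.5] yaw 0.098
delta [ 7.6  4.3 47. ] yaw 0.15
delta [ 7.9  4.3 54.5] yaw 0.203
delta [ 8.5  4.3 62. ] yaw 0.255
delta [ 9.6  4.3 69.4] yaw 0.308
delta [11.   4.3 76.8] yaw 0.36
delta [12.9  4.3 84.1] yaw 0.412
delta [15.1  4.3 91.2] yaw 0.465
delta [17.6  4.3 98.3] yaw 0.517
delta [ 20.6   4.3 105.2] yaw 0.569
```

```bash
python3 -m handwheel '[{"delta_pos":[8,4,6],"yaw":0},{"delta_pos":[9,4,15],"yaw":0},{"delta_pos":[9,4,22],"yaw":0},{"delta_pos":[8,4,30],"yaw":0.04},{"delta_pos":[8,4,38],"yaw":0.09},{"delta_pos":[8,4,46],"yaw":0.14},{"delta_pos":[8,4,54],"yaw":0.2},{"delta_pos":[9,4,62],"yaw":0.25},{"delta_pos":[10,4,69],"yaw":0.31},{"delta_pos":[11,4,77],"yaw":0.36},{"delta_pos":[13,4,84],"yaw":0.41},{"delta_pos":[15,4,91],"yaw":0.46}]'
python3 -c "
from h import *
st();arc([-119,-122,-125,-128,-131,-134,-136])
s=snap('top');crop(s,'top4',(280,160),(130,90),3)"
```

```text
time: 4.95
tool_pos: [0.4981, -0.0178, 0.2028]
ee_rot: [-1.572, -0.0, 1.12]
wrist_force: [-0.3, 0.1, -0.8]
width: 0.0007
t 4.95 gripang -116.4 L 0.1436 psi-180 -115.8 Ftan on tool ccw -0.35 F [-0.33  0.12 -0.8 ] z 0.2028
delta [-0.5 -1.2  6.4] yaw 0.055
delta [-0.9 -1.2 13.9] yaw 0.108
delta [-0.9 -1.2 21.4] yaw 0.16
delta [-0.6 -1.2 28.9] yaw 0.212
delta [ 0.1 -1.2 36.3] yaw 0.265
delta [ 1.3 -1.2 43.8] yaw 0.317
delta [ 2.2 -1.2 48.7] yaw 0.352
top4 origin 150 70 scale 3
```

View pics/top4.png

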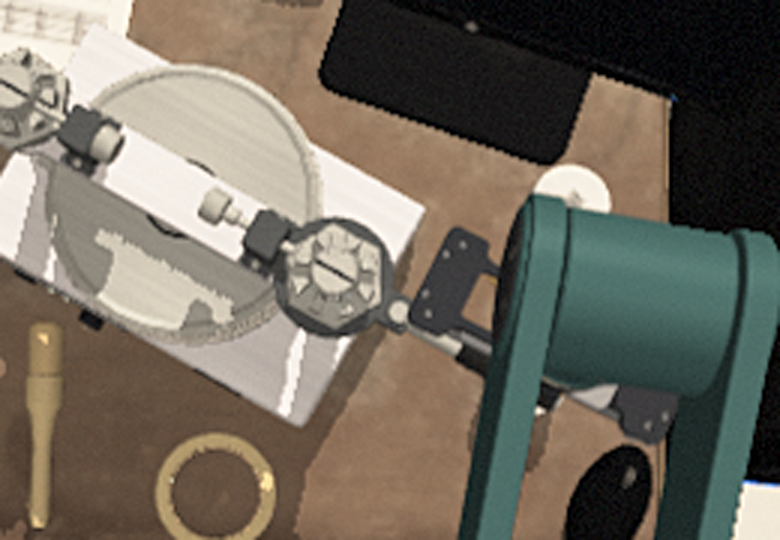

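```bash
cat >> h.py <<'E'
def bolt(px,z=.222):
    s=robot.snapshot("top") if 0 else S
    p=onz(s,px,z);r=p[:2]-N;print("bolt",p.round(4),"r",np.hypot(*r).round(4),"ang",np.degrees(np.arctan2(r[1],r[0])).round(1))
E
python3 -c "
import h
from h import *
h.S=snap('top');bolt((150+398/3,70+312/3));bolt((212+594/8,125+298/8))
crop(h.S,'n4',(262,165),(50,35),8)"
```

```text
bolt [0.5223 0.0723 0.222 ] r 0.0509 ang -114.6
bolt [0.5477 0.0652 0.222 ] r 0.0534 ang -85.5
n4 origin 212 130 scale 8
```

View pics/n4.png

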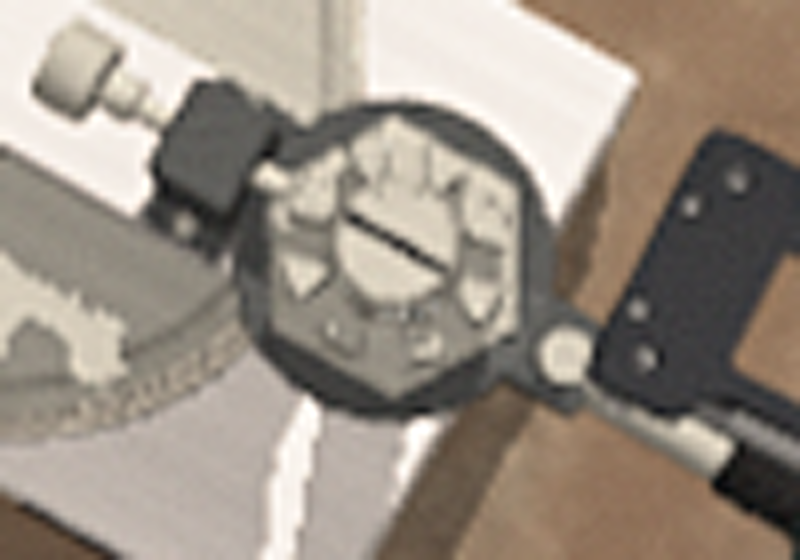

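```bash
sed -i 's/^N=.*/N=np.array([.5456,.1186])/' h.py; python3 -m handwheel '[{"delta_pos":[-1,-1,6],"yaw":0.05},{"delta_pos":[-1,-1,13],"yaw":0.1},{"delta_pos":[-1,-1,20],"yaw":0.15},{"delta_pos":[-1,-1,27],"yaw":0.2},{"delta_pos":[0,-1,33],"yaw":0.24},{"delta_pos":[1,-1,39],"yaw":0.28},{"delta_pos":[2,-1,44],"yaw":0.32},{"delta_pos":[2,-1,48],"yaw":0.35}]'
python3 -c "
from h import *
st();arc([-136,-138,-140,-142,-144,-146,-148,-150])"
```

```text
time: 5.85
tool_pos: [0.4563, 0.0048, 0.2037]
ee_rot: [-1.572, -0.0, 0.772]
wrist_force: [-0.1, -1.2, -1.1]
width: 0.0003
t 5.85 gripang -136.1 L 0.1447 psi-180 -135.8 Ftan on tool ccw 0.78 F [-0.1  -1.19 -1.07] z 0.2037
delta [ 1.3 -0.3 -0.2] yaw 0.004
delta [ 0.7 -0.3  4.8] yaw 0.039
delta [ 0.3 -0.3  9.8] yaw 0.074
delta [ 0.1 -0.3 14.8] yaw 0.109
delta [-0.  -0.3 19.8] yaw 0.144
delta [ 0.1 -0.3 24.8] yaw 0.178
delta [ 0.4 -0.3 29.8] yaw 0.213
delta [ 0.8 -0.3 34.7] yaw 0.248
```

```bash
for i in 1; do python3 -m handwheel '[{"delta_pos":[0,0,5],"yaw":0.035},{"delta_pos":[0,0,10],"yaw":0.07},{"delta_pos":[0,0,15],"yaw":0.105},{"delta_pos":[0,0,20],"yaw":0.14}]' >/dev/null; python3 -c "from h import *;st()"; done
python3 -m handwheel '[{"delta_pos":[0,0,5],"yaw":0.035},{"delta_pos":[0,0,10],"yaw":0.07},{"delta_pos":[1,0,15],"yaw":0.105},{"delta_pos":[1,0,20],"yaw":0.14}]' >/dev/null; python3 -c "from h import *;st();arc([-152,-154,-156,-160,-165])"
```

```text
t 6.25 gripang -144.0 L 0.1436 psi-180 -143.8 Ftan on tool ccw 0.03 F [-0.58 -0.46 -0.81] z 0.2036
t 6.65 gripang -152.1 L 0.1413 psi-180 -151.8 Ftan on tool ccw 1.68 F [ 0.75 -1.5   0.31] z 0.2036
delta [-2.  -0.4 -0.3] yaw 0.003
delta [-2.6 -0.4  4.6] yaw 0.038
delta [-3.  -0.4  9.6] yaw 0.073
delta [-3.4 -0.4 19.6] yaw 0.142
delta [-2.8 -0.4 32.1] yaw 0.23
```

```bash
python3 -m handwheel '[{"delta_pos":[-1,0,5],"yaw":0.035},{"delta_pos":[-2,0,10],"yaw":0.07},{"delta_pos":[-3,0,15],"yaw":0.105},{"delta_pos":[-3,0,20],"yaw":0.14}]' >/dev/null; python3 -c "from h import *;st()"
python3 -m handwheel '[{"delta_pos":[0,0,5],"yaw":0.035},{"delta_pos":[0,0,10],"yaw":0.07},{"delta_pos":[0,0,15],"yaw":0.105}]' >/dev/null; python3 -c "from h import *;st();arc([-166,-168,-170,-172,-174])
s=snap('top');crop(s,'n5',(262,170),(50,37),8)"
```

```text
t 7.05 gripang -160.0 L 0.1426 psi-180 -159.9 Ftan on tool ccw 1.74 F [ 1.04 -1.48 -1.07] z 0.2037
t 7.35 gripang -166.0 L 0.1425 psi-180 -165.9 Ftan on tool ccw 3.0 F [-1.06 -3.36  0.18] z 0.2035
delta [-0.9 -0.5 -0.1] yaw 0.002
delta [-1.5 -0.5  4.9] yaw 0.037
delta [-1.9 -0.5  9.9] yaw 0.071
delta [-2.2 -0.5 14.9] yaw 0.106
delta [-2.3 -0.5 19.9] yaw 0.141
n5 origin 212 133 scale 8
```

View pics/n5.png

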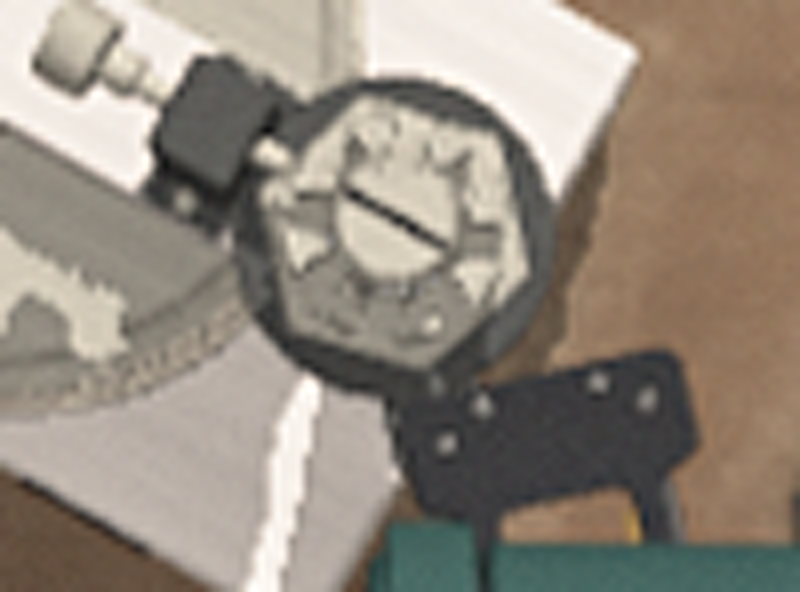

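```bash
python3 -m handwheel '[{"delta_pos":[-1,0,4],"yaw":0.03},{"delta_pos":[-1,0,7],"yaw":0.05}]' >/dev/null; python3 -c "from h import *;st()"
python3 -m handwheel '[{"delta_pos":[-1,0,4],"yaw":0.025},{"delta_pos":[-1,0,7],"yaw":0.05}]' >/dev/null; python3 -c "from h import *;st();arc([-172,-174,-176,-178,-180])"
```

```text
t 7.6 gripang -168.9 L 0.1423 psi-180 -168.7 Ftan on tool ccw 2.22 F [-0.82 -2.43  0.26] z 0.2035
t 7.8 gripang -171.8 L 0.1423 psi-180 -171.6 Ftan on tool ccw 2.81 F [-0.17 -2.87 -0.41] z 0.2034
delta [-1.1 -0.6  0.5] yaw 0.007
delta [-1.7 -0.6  5.4] yaw 0.042
delta [-2.1 -0.6 10.4] yaw 0.077
delta [-2.3 -0.6 15.4] yaw 0.111
delta [-2.4 -0.6 20.4] yaw 0.146
```

```bash
python3 -m handwheel '[{"delta_pos":[-1,0,4],"yaw":0.03},{"delta_pos":[-2,0,8],"yaw":0.06}]' >/dev/null; python3 -c "from h import *;st()"
python3 -m handwheel '[{"delta_pos":[0,0,4],"yaw":0.03},{"delta_pos":[0,0,7],"yaw":0.05}]' >/dev/null; python3 -c "from h import *;st()"
python3 -m handwheel '[{"delta_pos":[-0,0,4],"yaw":0.03},{"delta_pos":[0,0,7],"yaw":0.05}]' >/dev/null; python3 -c "from h import *;st();arc([-180,-181,-182,-184,-186])
s=snap('top');crop(s,'n6',(262,170),(50,37),8)
s=snap('scene');crop(s,'s6',(230,160),(60,45),6)"
```

```text
t 8.0 gripang -175.0 L 0.1426 psi-180 -175.1 Ftan on tool ccw 2.22 F [ 1.9  -2.06 -1.89] z 0.2034
t 8.2 gripang -177.9 L 0.1426 psi-180 -177.9 Ftan on tool ccw 3.72 F [-0.95 -3.76 -0.54] z 0.2034
t 8.4 gripang -180.8 L 0.1427 psi-180 -180.8 Ftan on tool ccw 4.32 F [-3.47 -4.27  0.49] z 0.2032
delta [-0.5 -0.8 -1.9] yaw -0.014
delta [-0.8 -0.8  0.6] yaw 0.004
delta [-1.1 -0.8  3.1] yaw 0.021
delta [-1.7 -0.8  8. ] yaw 0.056
delta [-2.  -0.8 13. ] yaw 0.091
n6 origin 212 133 scale 8
s6 origin 170 115 scale 6
```

View pics/n6.png

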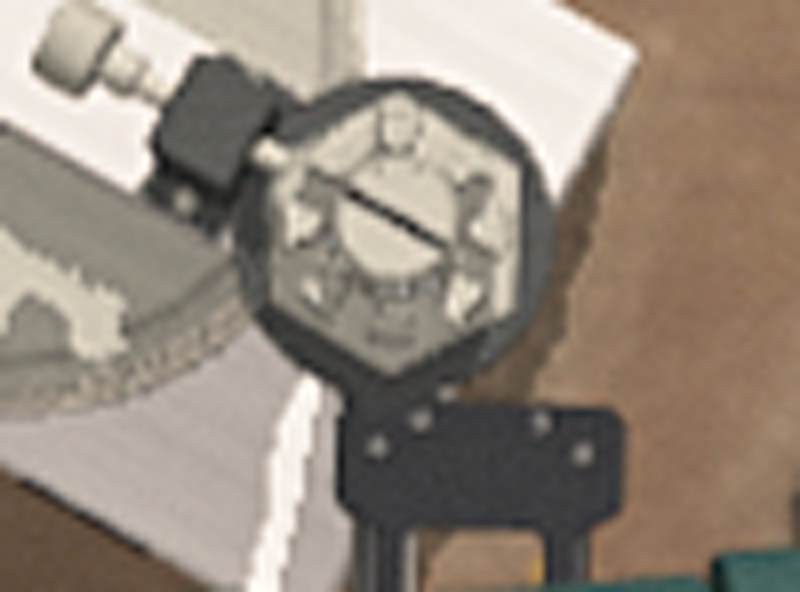

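View pics/s6.png

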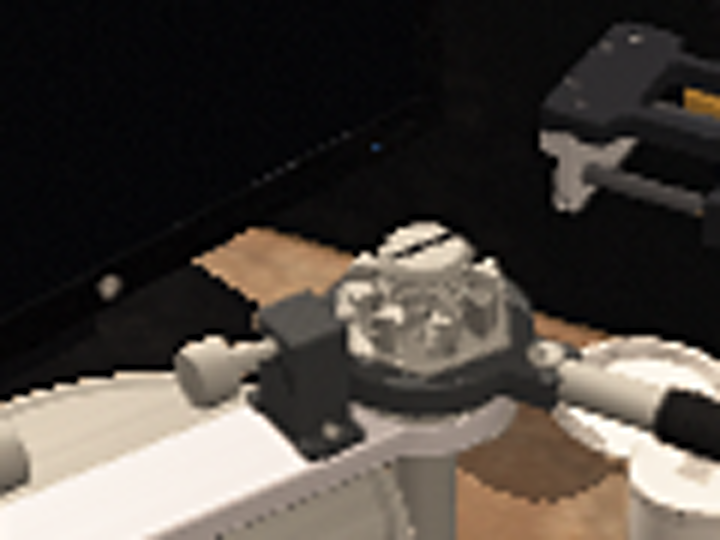

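```bash
cat >> h.py <<'E'
def sb(px,z=.222,n=(.5408,.1184)):
    s=snap("scene");p=onz(s,px,z);r=p[:2]-np.array(n);print("scene bolt r",np.hypot(*r).round(4),"ang",np.degrees(np.arctan2(r[1],r[0])).round(1))
E
python3 -c "
from h import *
sb((170+545/6,115+355/6))"
python3 -m handwheel '[{"delta_pos":[-1,0,3],"yaw":0.02},{"delta_pos":[-1,0,5],"yaw":0.04}]' >/dev/null; python3 -c "from h import *;st()"
python3 -m handwheel '[{"delta_pos":[-0,0,3],"yaw":0.02},{"delta_pos":[-1,0,5],"yaw":0.035}]' >/dev/null; python3 -c "from h import *;st();arc([-186,-188,-190,-194])"
```

```text
scene bolt r 0.0489 ang 178.0
t 8.75 gripang -182.9 L 0.1421 psi-180 -183.1 Ftan on tool ccw 5.11 F [-1.47 -5.03 -1.01] z 0.2032
t 8.95 gripang -185.1 L 0.1422 psi-180 -185.1 Ftan on tool ccw 3.87 F [-0.09 -3.87 -2.03] z 0.2032
delta [-1.5 -0.8  2.4] yaw 0.015
delta [-2.1 -0.8  7.3] yaw 0.05
delta [-2.4 -0.8 12.3] yaw 0.085
delta [-2.6 -0.8 22.3] yaw 0.155
```

```bash
python3 -m handwheel '[{"delta_pos":[-1,0,3],"yaw":0.02},{"delta_pos":[-2,0,6],"yaw":0.045}]' >/dev/null; python3 -c "from h import *;st()"
python3 -m handwheel '[{"delta_pos":[0,0,0],"yaw":0.0}]' >/dev/null; python3 -c "from h import *;st()
arc([-188,-190,-192,-194])
s=snap('scene');crop(s,'s7',(240,170),(60,45),6)
s=snap('top');crop(s,'n7',(262,170),(50,37),8)"
```

```text
t 9.15 gripang -187.5 L 0.1426 psi-180 -187.7 Ftan on tool ccw 4.94 F [ 1.89 -5.24 -2.46] z 0.2034
t 9.25 gripang -187.7 L 0.143 psi-180 -187.6 Ftan on tool ccw 3.23 F [ 1.55 -3.47 -1.13] z 0.2036
delta [-0.6 -0.4  0.8] yaw 0.007
delta [-1.1 -0.4  5.8] yaw 0.041
delta [-1.5 -0.4 10.7] yaw 0.076
delta [-1.8 -0.4 15.7] yaw 0.111
s7 origin 180 125 scale 6
n7 origin 212 133 scale 8
```

View pics/s7.png

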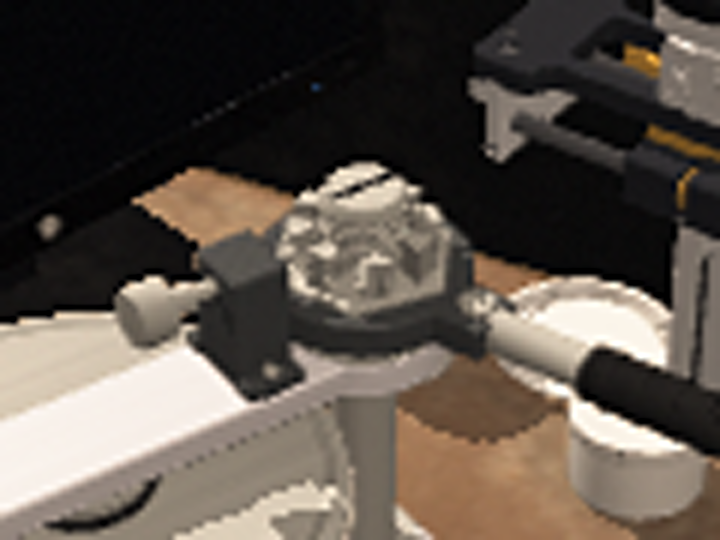

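View pics/n7.png

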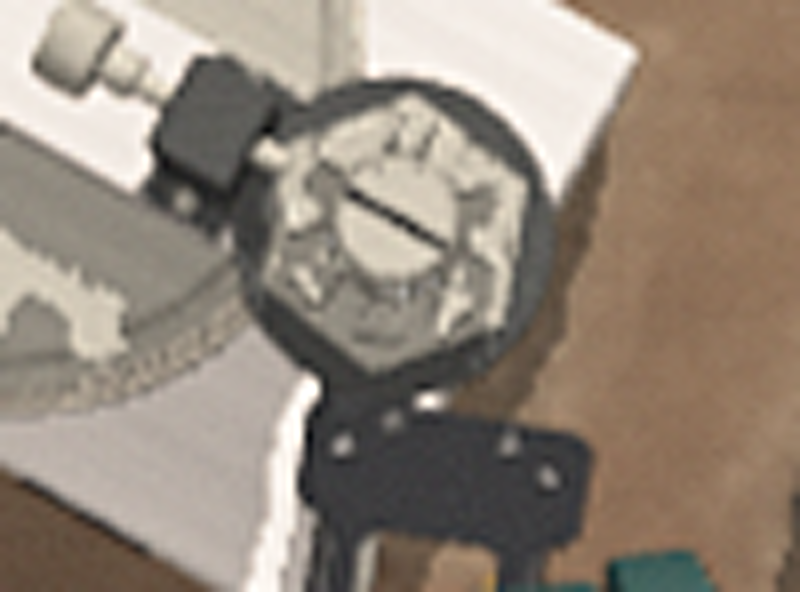

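```bash
python3 -m handwheel '[{"delta_pos":[-1,0,3],"yaw":0.02},{"delta_pos":[-1,0,6],"yaw":0.04}]' >/dev/null; python3 -c "from h import *;st()"
python3 -m handwheel '[{"delta_pos":[0,0,3],"yaw":0.02},{"delta_pos":[0,0,6],"yaw":0.04}]' >/dev/null; python3 -c "from h import *;st()"
python3 -m handwheel '[{"delta_pos":[0,0,3],"yaw":0.02},{"delta_pos":[0,0,6],"yaw":0.04}]' >/dev/null; python3 -c "from h import *;st()
arc([-196,-198,-200,-202])
s=snap('scene');crop(s,'s8',(240,170),(60,45),6)"
```

```text
t 9.55 gripang 170.2 L 0.1436 psi-180 -190.0 Ftan on tool ccw 4.66 F [ 0.9  -4.89 -2.03] z 0.2037
t 9.75 gripang 167.8 L 0.1436 psi-180 -192.3 Ftan on tool ccw 4.82 F [-0.28 -4.87  0.6 ] z 0.2037
t 9.95 gripang 165.4 L 0.1437 psi-180 -194.6 Ftan on tool ccw 5.95 F [-2.33 -5.54  1.8 ] z 0.2036
delta [-0.2 -0.4  3.4] yaw 0.025
delta [-0.6 -0.4  8.3] yaw 0.06
delta [-1.  -0.4 13.3] yaw 0.095
delta [-1.1 -0.4 18.3] yaw 0.13
s8 origin 180 125 scale 6
```

View pics/s8.png

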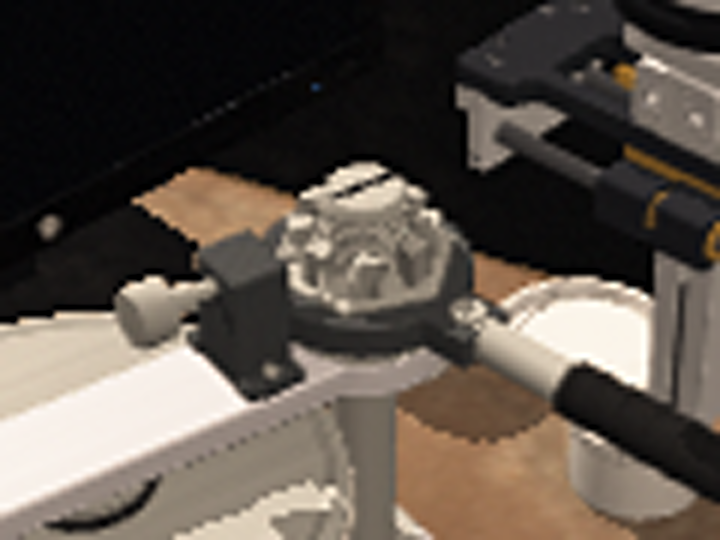

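```bash
python3 -c "
from h import *
sb((180+482/6,125+303/6));sb((180+468/6,125+311/6))"
python3 -m handwheel '[{"delta_pos":[0,0,3],"yaw":0.02},{"delta_pos":[0,0,6],"yaw":0.04}]' >/dev/null; python3 -c "from h import *;st()"
python3 -m handwheel '[{"delta_pos":[0,0,3],"yaw":0.02},{"delta_pos":[0,0,6],"yaw":0.04}]' >/dev/null; python3 -c "from h import *;st()
arc([-200,-202,-204,-206,-208])
s=snap('scene');crop(s,'s9',(240,170),(60,45),6)"
```

```text
scene bolt r 0.0505 ang 172.3
scene bolt r 0.0494 ang 164.0
t 10.3 gripang 163.0 L 0.1437 psi-180 -196.9 Ftan on tool ccw 6.54 F [-4.91 -5.35  3.01] z 0.2035
t 10.5 gripang 160.6 L 0.1438 psi-180 -199.1 Ftan on tool ccw 5.95 F [-6.7  -3.98  2.96] z 0.2035
delta [ 0.2 -0.5  1.6] yaw 0.015
delta [-0.4 -0.5  6.6] yaw 0.05
delta [-0.7 -0.5 11.6] yaw 0.085
delta [-0.9 -0.5 16.6] yaw 0.12
delta [-0.9 -0.5 21.6] yaw 0.155
s9 origin 180 125 scale 6
```

View pics/s9.png

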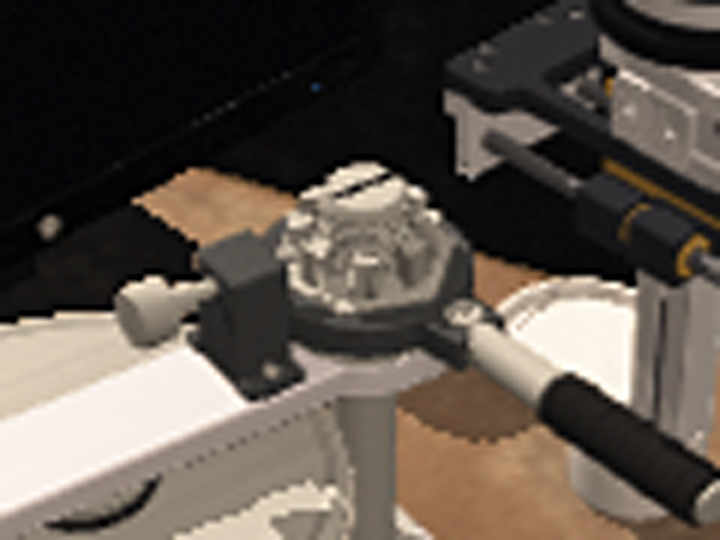

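```bash
cat >> h.py <<'E'
def arc2(L,z=.2035,off=.020,r2=.089):
    u=lambda d:np.array([np.cos(np.radians(d)),np.sin(np.radians(d))])
    T=[]
    for th,b in L:
        a=th-b;p=N+.053*u(th)+r2*u(a)+off*u(a+90);T.append((p[0],p[1],z,a+180))
    deltas(T)
E
python3 -c "
from h import *
arc2([(-197,2),(-197,4),(-197,6),(-197,8),(-197,10),(-197,11.5),(-200,11.5),(-203,11.5),(-206,11.5)])"
```

```text
delta [ 0.5 -0.  -3.2] yaw -0.003
delta [-0.2 -0.  -0.1] yaw 0.032
delta [-0.7 -0.   3.1] yaw 0.067
delta [-1.2 -0.   6.2] yaw 0.102
delta [-1.5 -0.   9.4] yaw 0.137
delta [-1.6 -0.  11.8] yaw 0.163
delta [-1.8 -0.  19.3] yaw 0.216
delta [-1.6 -0.  26.9] yaw 0.268
delta [-1.  -0.  34.4] yaw 0.32
```

```bash
python3 -m handwheel '[{"delta_pos":[-1,0,3],"yaw":0.06},{"delta_pos":[-1,0,6],"yaw":0.1},{"delta_pos":[-1,0,9],"yaw":0.135},{"delta_pos":[-1,0,12],"yaw":0.165}]' >/dev/null; python3 -c "
from h import *
st();arc2([(-197,11.5),(-200,11.5),(-203,11.5)])
s=snap('scene');crop(s,'s10',(240,170),(60,45),6)
s=snap('top');crop(s,'n10',(262,170),(50,37),8)"
```

```text
t 10.95 gripang 155.7 L 0.1441 psi-180 -208.6 Ftan on tool ccw 6.93 F [-7.18 -3.98  2.94] z 0.2034
delta [-0.1 -0.1 -0.2] yaw -0.001
delta [-1.5 -0.1  7.2] yaw 0.051
delta [-2.6 -0.1 14.7] yaw 0.104
s10 origin 180 125 scale 6
n10 origin 212 133 scale 8
```

View pics/s10.png

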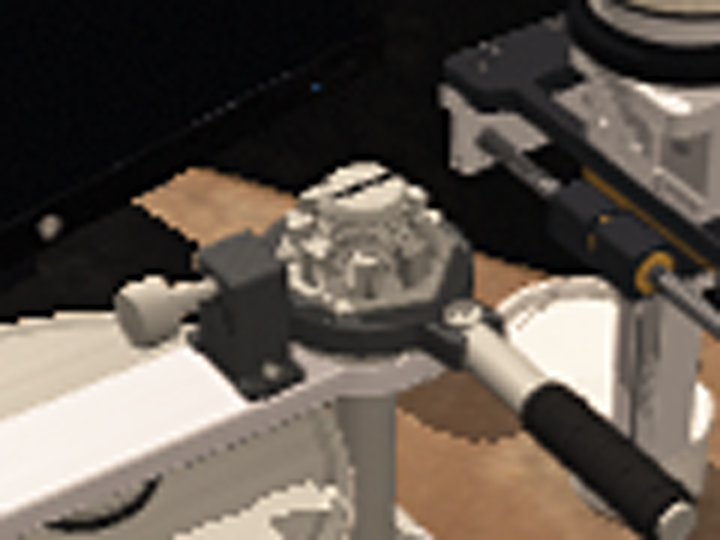

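View pics/n10.png

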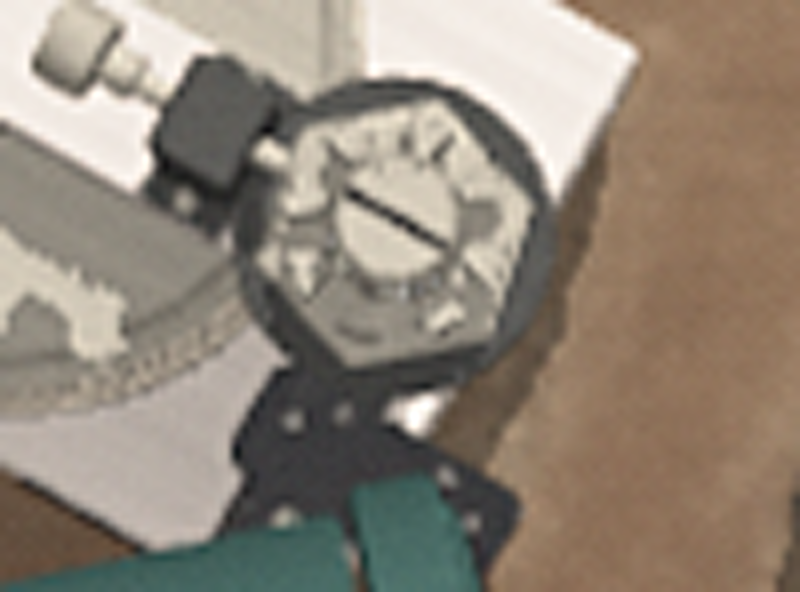

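```bash
python3 -m handwheel '[{"delta_pos":[-1,0,4],"yaw":0.025},{"delta_pos":[-1,0,7],"yaw":0.05},{"delta_pos":[-2,0,11],"yaw":0.08},{"delta_pos":[-2,0,15],"yaw":0.105}]' >/dev/null; python3 -c "
from h import *
st();arc2([(-203,11.5),(-206,11.5),(-209,11.5),(-212,11.5),(-215,11.5)])
s=snap('scene');crop(s,'s11',(240,170),(60,45),6)"
```

```text
t 11.45 gripang 149.7 L 0.144 psi-180 -214.6 Ftan on tool ccw 8.69 F [-8.65 -4.59  2.55] z 0.2031
delta [-0.2 -0.4 -0.1] yaw -0.001
delta [-1.6 -0.4  7.4] yaw 0.051
delta [-2.6 -0.4 14.8] yaw 0.104
delta [-3.3 -0.4 22.4] yaw 0.156
delta [-3.5 -0.4 29.9] yaw 0.208
s11 origin 180 125 scale 6
```

View pics/s11.png

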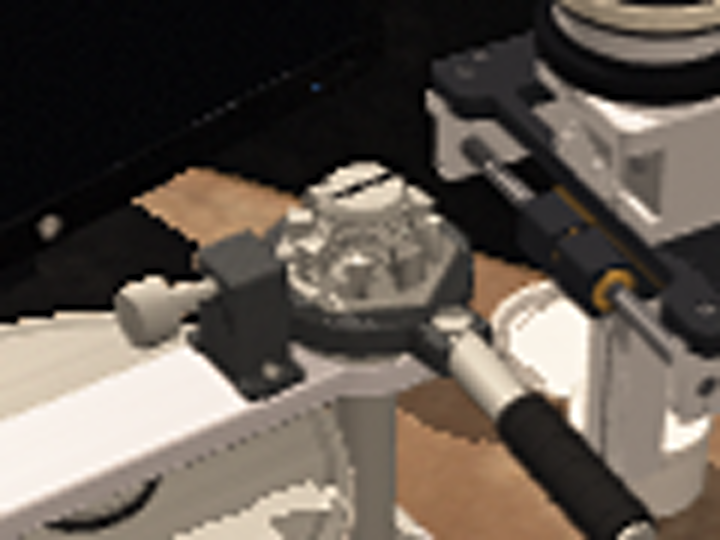

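```bash
python3 -m handwheel '[{"delta_pos":[-1,0,4],"yaw":0.025},{"delta_pos":[-1,0,8],"yaw":0.05},{"delta_pos":[-2,0,11],"yaw":0.08},{"delta_pos":[-3,0,15],"yaw":0.105},{"delta_pos":[-3,0,19],"yaw":0.13},{"delta_pos":[-3,0,22],"yaw":0.155},{"delta_pos":[-3,0,26],"yaw":0.18}]' >/dev/null; python3 -c "
from h import *
sb((180+453/6,125+319/6))
st();arc2([(-215,11.5),(-218,11.5),(-221,11.5),(-224,11.5),(-227,11.5)])
s=snap('scene');crop(s,'s12',(240,170),(60,45),6)
s=snap('top');crop(s,'n12',(262,170),(50,37),8)"
```

```text
scene bolt r 0.0491 ang 155.1
t 12.25 gripang 139.2 L 0.1441 psi-180 -224.9 Ftan on tool ccw 6.25 F [-7.12 -1.74  2.06] z 0.2029
delta [-0.8 -0.6  3.4] yaw 0.028
delta [-2.  -0.6 10.9] yaw 0.08
delta [-2.8 -0.6 18.4] yaw 0.133
delta [-3.2 -0.6 25.9] yaw 0.185
delta [-3.2 -0.6 33.5] yaw 0.237
s12 origin 180 125 scale 6
n12 origin 212 133 scale 8
```

View pics/s12.png

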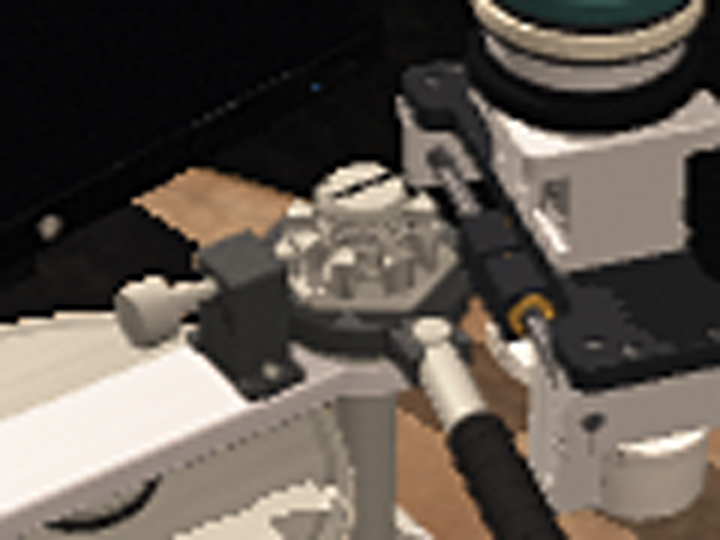

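View pics/n12.png

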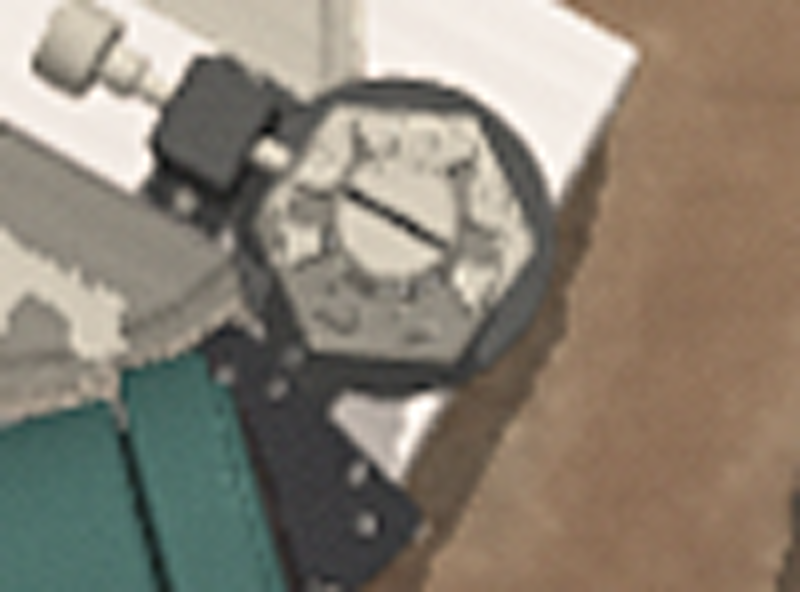

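```bash
python3 -m handwheel '[{"delta_pos":[-1,0,4],"yaw":0.03},{"delta_pos":[-2,0,8],"yaw":0.06},{"delta_pos":[-2,0,11],"yaw":0.085},{"delta_pos":[-3,0,15],"yaw":0.11},{"delta_pos":[-3,0,18],"yaw":0.13}]' >/dev/null; python3 -c "
from h import *
sb((180+432/6,125+330/6))
st();arc2([(-221,11.5),(-224,11.5),(-227,11.5),(-230,11.5),(-232,11.5),(-233,11.5)])
s=snap('scene');crop(s,'s13',(240,170),(60,45),6)
s=snap('top');crop(s,'n13',(262,160),(40,30),10)"
```

```text
scene bolt r 0.0506 ang 143.2
t 12.9 gripang 131.9 L 0.1443 psi-180 -232.3 Ftan on tool ccw 5.66 F [-5.92 -1.61  1.37] z 0.2028
delta [ 0.  -0.7  0.4] yaw 0.003
delta [-1.4 -0.7  7.8] yaw 0.055
delta [-2.4 -0.7 15.3] yaw 0.108
delta [-3.  -0.7 22.9] yaw 0.16
delta [-3.1 -0.7 27.9] yaw 0.195
delta [-3.2 -0.7 30.4] yaw 0.212
s13 origin 180 125 scale 6
n13 origin 222 130 scale 10
```

View pics/s13.png

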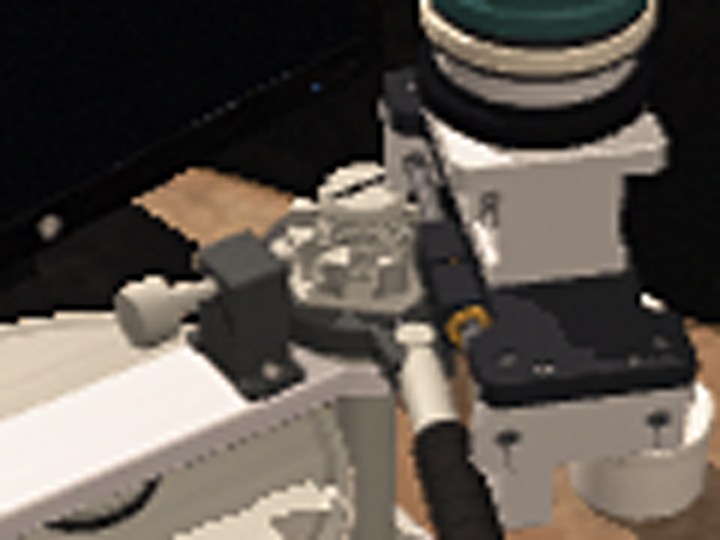

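View pics/n13.png

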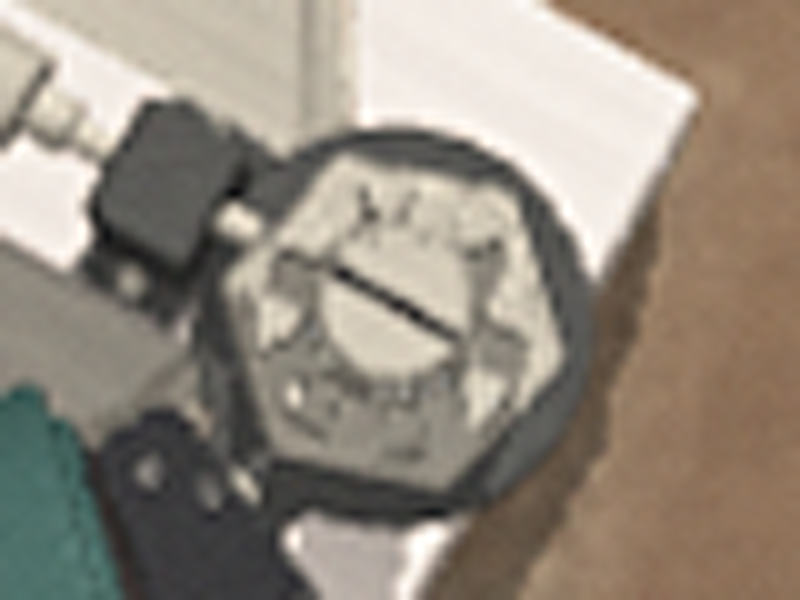

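```bash
python3 -m handwheel '[{"delta_pos":[-1,0,4],"yaw":0.03},{"delta_pos":[-1,0,8],"yaw":0.055},{"delta_pos":[-2,0,12],"yaw":0.08},{"delta_pos":[-2,0,15],"yaw":0.108}]' >/dev/null; python3 -c "
from h import *
sb((180+418/6,125+333/6))
st();arc2([(-227,11.5),(-228,11.5),(-229,11.5),(-230,11.5),(-231,11.5),(-232,11.5),(-233,11.5)])
s=snap('scene');crop(s,'s14',(240,170),(60,45),6)
s=snap('top');crop(s,'n14',(262,160),(40,30),10)"
```

```text
scene bolt r 0.0502 ang 136.8
t 13.45 gripang 126.0 L 0.1445 psi-180 -238.5 Ftan on tool ccw 7.19 F [-7.45 -1.61  2.17] z 0.2027
delta [ 0.1 -0.8  0.5] yaw -0.0
delta [-0.4 -0.8  2.9] yaw 0.017
delta [-0.8 -0.8  5.4] yaw 0.034
delta [-1.3 -0.8  7.9] yaw 0.052
delta [-1.7 -0.8 10.4] yaw 0.069
delta [-2.  -0.8 12.9] yaw 0.087
delta [-2.3 -0.8 15.4] yaw 0.104
s14 origin 180 125 scale 6
n14 origin 222 130 scale 10
```

View pics/s14.png

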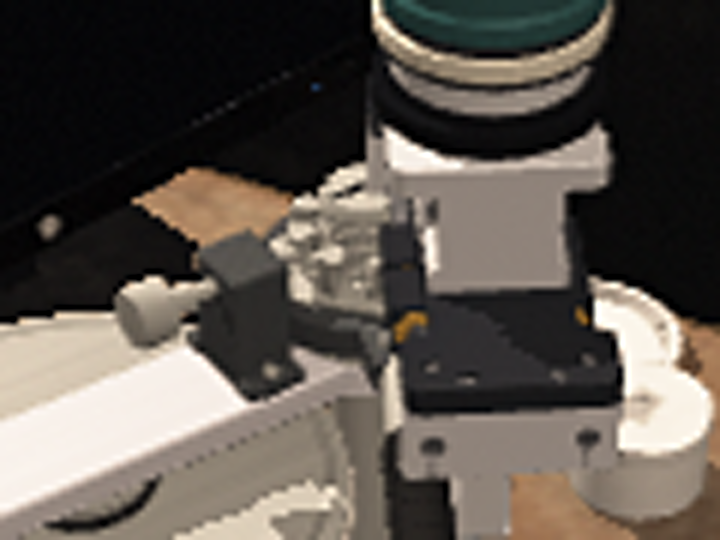

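View pics/n14.png

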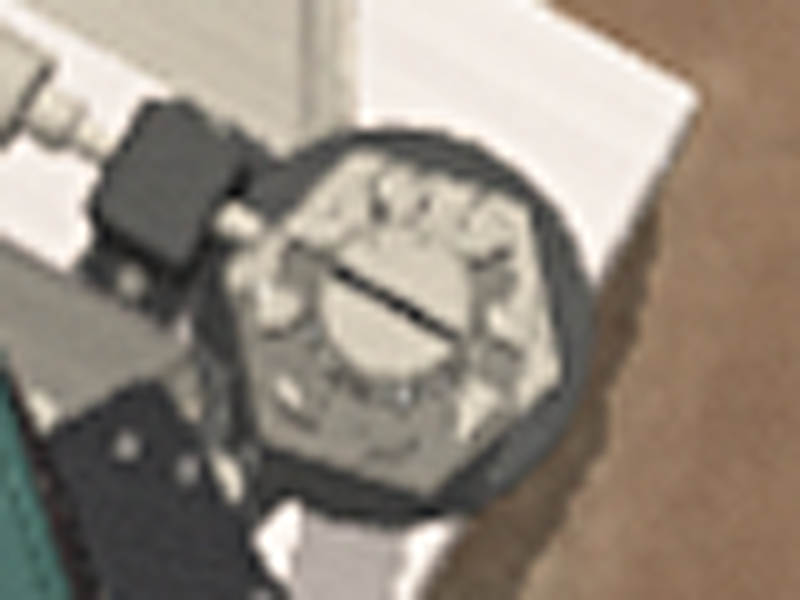

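```bash
python3 -m handwheel '[{"delta_pos":[0,0,3],"yaw":0.018},{"delta_pos":[-1,0,6],"yaw":0.036},{"delta_pos":[-1,0,8],"yaw":0.052},{"delta_pos":[-1,0,8],"yaw":0.052}]' >/dev/null; python3 -c "
from h import *
st();arc2([(-230,11.5),(-231,11.5),(-232,11.5),(-233,11.5)])
s=snap('top');crop(s,'n15',(262,160),(40,30),10)
print(proj(s,[(N[0],N[1],.248)]))
c0=proj(s,[(N[0],N[1],.248)])[0]
for n in ('top0','now'):
    im=cv2.imread('pics/top0.png') if n=='top0' else cv2.cvtColor(s['image'],cv2.COLOR_RGB2BGR)
    w=cv2.warpPolar(im,(170,720),tuple(c0),17,cv2.INTER_CUBIC)
    cv2.imwrite('pics/pol_%s.png'%n,cv2.resize(cv2.rotate(w,cv2.ROTATE_90_COUNTERCLOCKWISE),(720,300)))
"
```

```text
t 13.95 gripang 122.9 L 0.1445 psi-180 -241.4 Ftan on tool ccw 7.71 F [-8.59 -0.36  2.55] z 0.2026
delta [ 0.2 -0.9  0.4] yaw 0.002
delta [-0.3 -0.9  2.8] yaw 0.019
delta [-0.8 -0.9  5.3] yaw 0.037
delta [-1.2 -0.9  7.8] yaw 0.054
n15 origin 222 130 scale 10
[[261.35342016 161.07238351]]
```

View pics/n15.png

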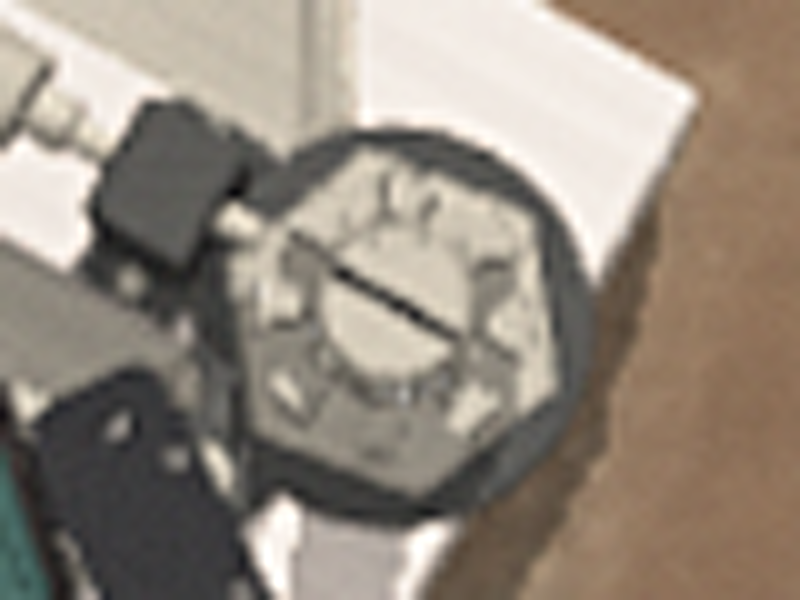

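View pics/pol_now.png

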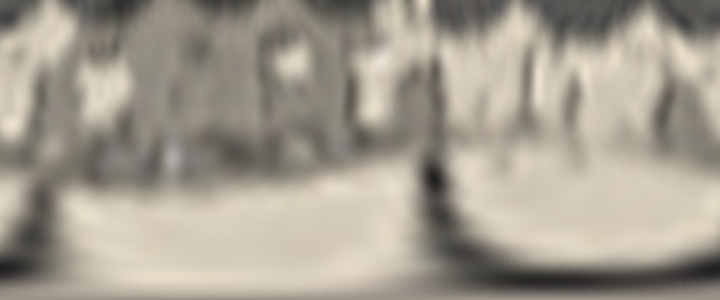

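View pics/pol_top0.png

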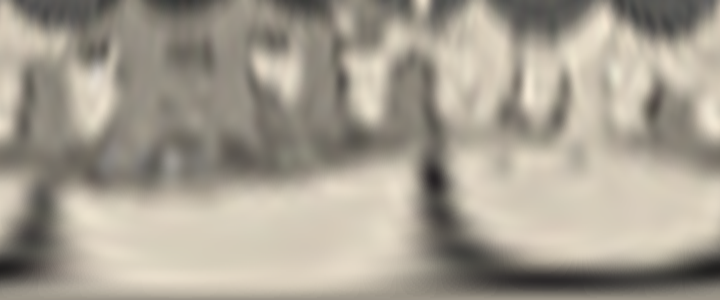

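```bash
python3 -m handwheel '[{"delta_pos":[0,0,2],"yaw":0.012},{"delta_pos":[0,0,4],"yaw":0.025},{"delta_pos":[0,0,4],"yaw":0.025}]' >/dev/null; python3 -c "
from h import *
st()
s=snap('top');crop(s,'n16',(262,160),(40,30),10)"
python3 -m handwheel '[{"delta_pos":[0,0,-6],"yaw":0},{"delta_pos":[0,0,-16],"yaw":0},{"delta_pos":[0,0,-26],"yaw":0},{"delta_pos":[0,0,-30],"yaw":0},{"delta_pos":[0,0,-30],"yaw":0}]'
python3 -c "
from h import *
st()
s=snap('top');crop(s,'n17',(262,160),(40,30),10)
s=snap('scene');crop(s,'s17',(240,170),(60,45),6)"
```

```text
t 14.3 gripang 121.5 L 0.1445 psi-180 -242.8 Ftan on tool ccw 9.58 F [-10.7   -0.14   2.51] z 0.2026
n16 origin 222 130 scale 10
time: 14.85
tool_pos: [0.4325, 0.2151, 0.2042]
ee_rot: [-1.567, 0.001, -1.098]
wrist_force: [-1.0, 0.7, -0.4]
width: 0.0003
t 14.85 gripang 131.8 L 0.1487 psi-180 -242.9 Ftan on tool ccw 0.58 F [-0.99  0.68 -0.39] z 0.2042
n17 origin 222 130 scale 10
s17 origin 180 125 scale 6
```

View pics/n16.png

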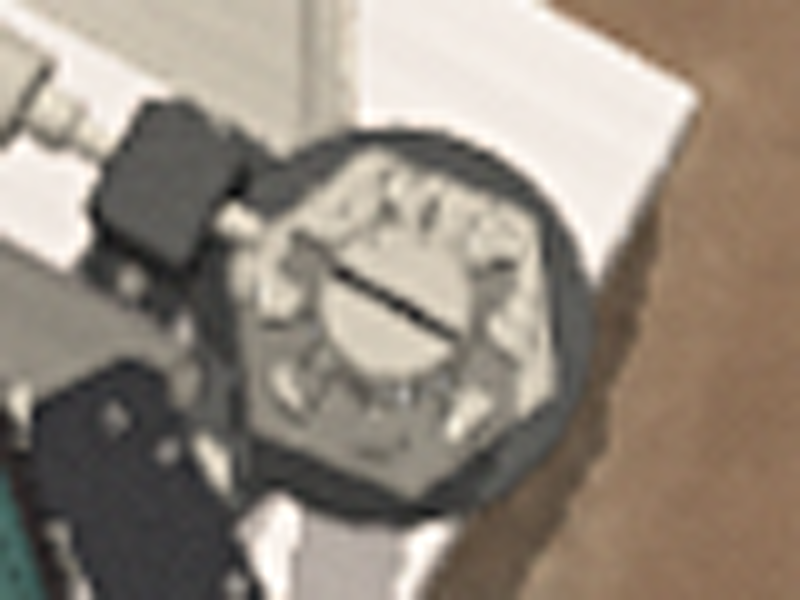

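View pics/n17.png

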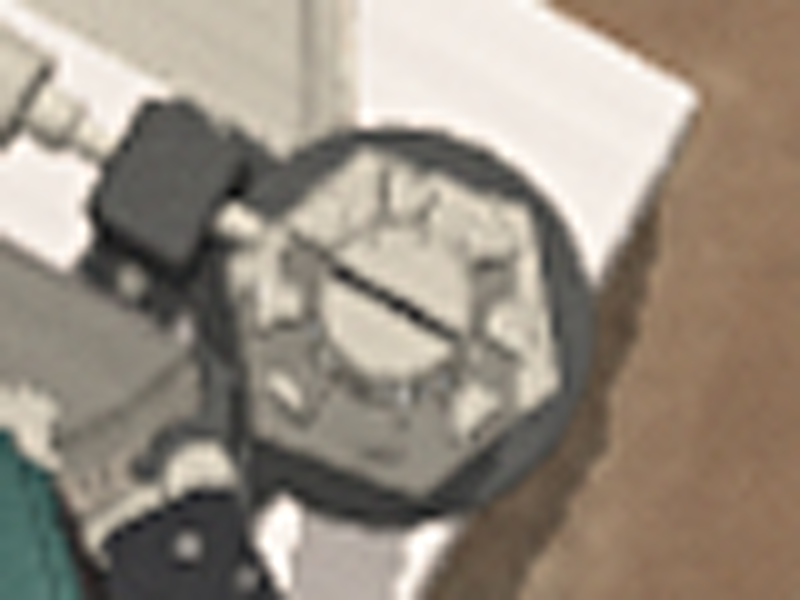

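View pics/s17.png

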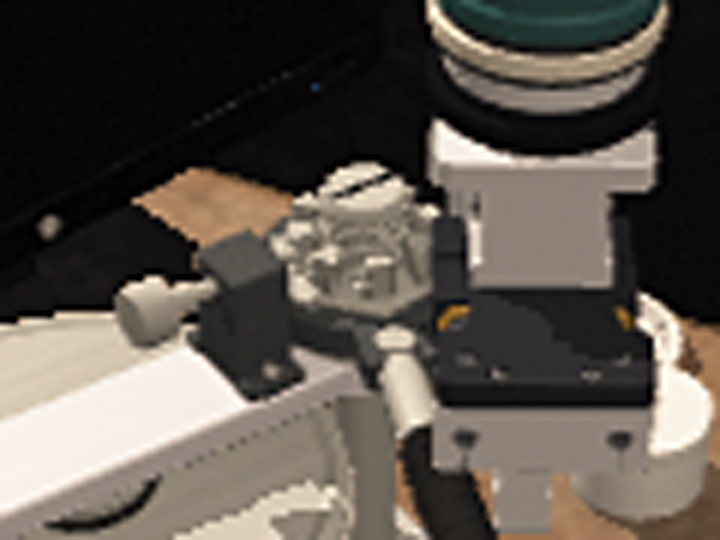

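```bash
python3 -m handwheel '[{"delta_pos":[0,-30,-5],"yaw":0},{"delta_pos":[0,-70,-20],"yaw":0},{"delta_pos":[0,-110,-50],"yaw":0},{"delta_pos":[0,-135,-80],"yaw":0},{"delta_pos":[0,-135,-110],"yaw":0},{"delta_pos":[0,-135,-110],"yaw":0}]'
python3 -c "
from h import *
s=snap('top');crop(s,'n18',(250,165),(45,33),9)
s=snap('scene');crop(s,'s18',(220,170),(50,37),8)"
```

```text
time: 15.55
tool_pos: [0.3334, 0.1641, 0.3414]
ee_rot: [-1.564, -0.001, -1.098]
wrist_force: [-0.9, 0.4, -0.9]
width: 0.0003
n18 origin 205 132 scale 9
s18 origin 170 133 scale 8
```

View pics/n18.png

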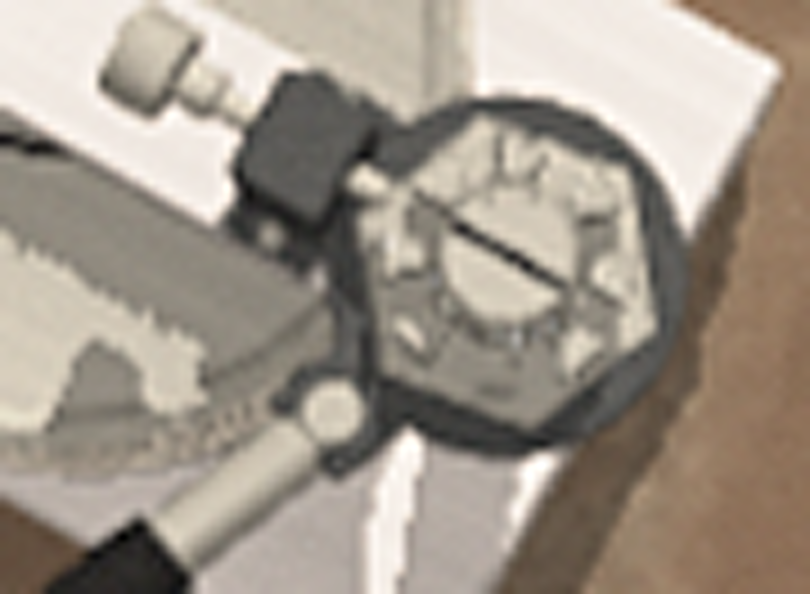

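View pics/s18.png

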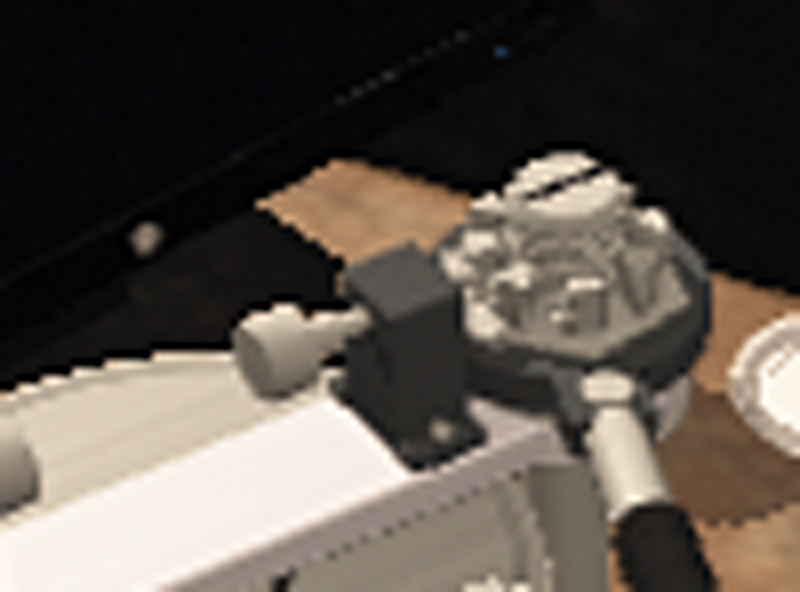

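```bash
python3 -c "
import h
from h import *
h.S=snap('top');bolt((242,177.6))
crop(h.S,'n19',(225,185),(50,40),8)"
```

```text
bolt [0.5122 0.1586 0.222 ] r 0.0521 ang 129.8
n19 origin 175 145 scale 8
```

View pics/n19.png

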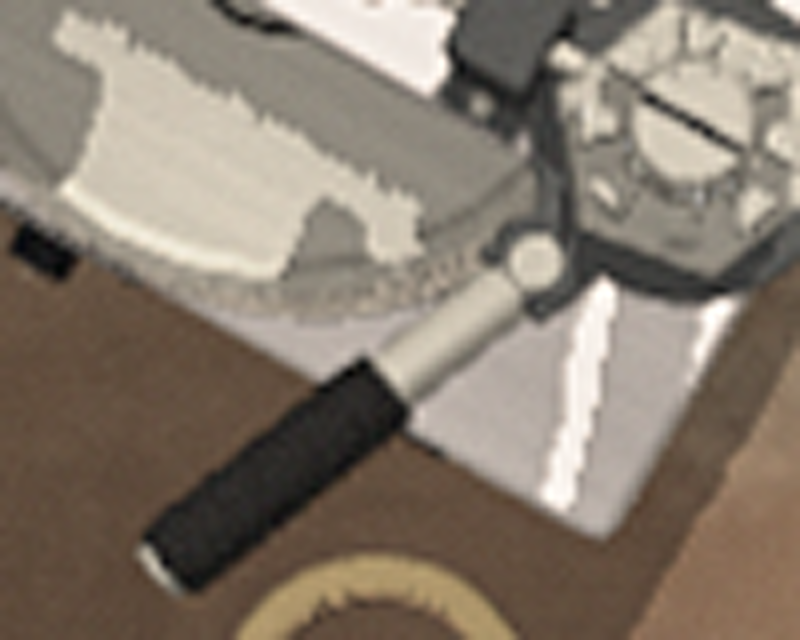

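```bash
python3 -c "
from h import *
s=snap('top')
a=onz(s,(175+170/8,145+566/8),.214);b=onz(s,(175+385/8,145+387/8),.214);m=(a+b)/2
r=m[:2]-N;print(np.hypot(*r),np.degrees(np.arctan2(r[1],r[0])))
d=a-b;print(np.hypot(*d[:2]),np.degrees(np.arctan2(d[1],d[0])))
k=[onz(s,(205+x/9,132+y/9),.237) for x,y in((150,62),(365,180))]
print(k); d=k[0]-k[1];print('pin dir',np.degrees(np.arctan2(d[1],d[0])))
for q in k: d=q[:2]-N;print(np.hypot(*d),np.degrees(np.arctan2(d[1],d[0])))
"
```

```text
0.14197343548128444 130.6502432661258
0.07466189939879922 131.50072938348058
[array([0.59162557, 0.20343671, 0.237     ]), array([0.56519621, 0.15226882, 0.237     ])]
pin dir 62.68263316940654
0.09651746497600004 61.51930549510877
0.03895640102915085 59.79938111672539
```

```bash
python3 -c "
from h import *
deltas([(.607,.233,.345,61.6)])"
```

```text
delta [ 63.1  -7.4 273.3] yaw -2.173
```

```bash
python3 -m handwheel '[{"delta_pos":[2,-10,10],"yaw":-0.1},{"delta_pos":[6,-20,30],"yaw":-0.24},{"delta_pos":[12,-20,55],"yaw":-0.38},{"delta_pos":[18,-20,80],"yaw":-0.52},{"delta_pos":[24,-20,105],"yaw":-0.66},{"delta_pos":[30,-20,130],"yaw":-0.8},{"delta_pos":[36,-20,155],"yaw":-0.94},{"delta_pos":[42,-20,180],"yaw":-1.08},{"delta_pos":[48,-20,205],"yaw":-1.22},{"delta_pos":[54,-20,230],"yaw":-1.36},{"delta_pos":[60,-20,255],"yaw":-1.5},{"delta_pos":[63,-20,273],"yaw":-1.64}]'
python3 -m handwheel '[{"delta_pos":[0,0,0],"yaw":-0.13},{"delta_pos":[0,0,0],"yaw":-0.26},{"delta_pos":[0,0,0],"yaw":-0.39},{"delta_pos":[0,0,0],"yaw":-0.53},{"delta_pos":[0,0,0],"yaw":-0.53},{"delta_pos":[0,0,0],"yaw":-0.53}]'
python3 -c "
from h import *
deltas([(.607,.233,.222,61.6)])
s=snap('scene');crop(s,'s20',(220,150),(80,60),5)"
```

```text
time: 16.95
tool_pos: [0.6084, 0.2332, 0.3549]
ee_rot: [-1.57, 0.004, 0.548]
wrist_force: [-0.9, 0.4, 0.4]
width: 0.0003
time: 17.55
tool_pos: [0.6067, 0.2329, 0.3567]
ee_rot: [-1.569, 0.002, 1.069]
wrist_force: [-0.5, 0.0, 0.7]
width: 0.0007
delta [  0.3 134.7  -0.2] yaw -0.006
s20 origin 140 90 scale 5
```

View pics/s20.png

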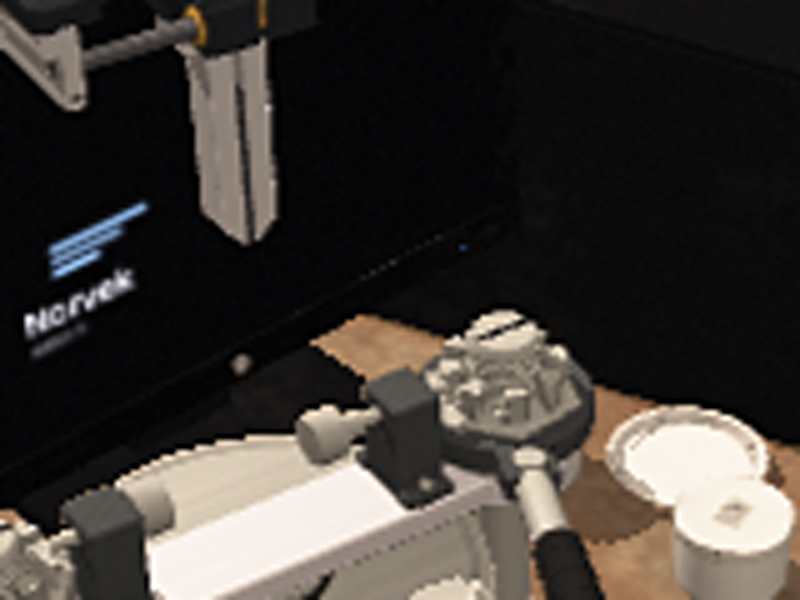

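```bash
python3 -m handwheel '[{"delta_pos":[2,20,0],"yaw":0},{"delta_pos":[3,50,0],"yaw":0},{"delta_pos":[3,80,0],"yaw":0},{"delta_pos":[3,105,0],"yaw":0},{"delta_pos":[3,120,0],"yaw":0},{"delta_pos":[3,130,0],"yaw":0},{"delta_pos":[3,138,0],"yaw":0},{"delta_pos":[3,138,0],"yaw":0}]'
python3 -c "
from h import *
s=snap('scene');crop(s,'s21',(200,165),(60,45),6)
s=snap('top');crop(s,'n21',(240,150),(50,37),8)"
```

```text
time: 18.4
tool_pos: [0.6073, 0.2351, 0.2195]
ee_rot: [-1.57, 0.001, 1.071]
wrist_force: [0.2, -0.0, 0.1]
width: 0.0002
s21 origin 140 120 scale 6
n21 origin 190 113 scale 8
```

View pics/s21.png

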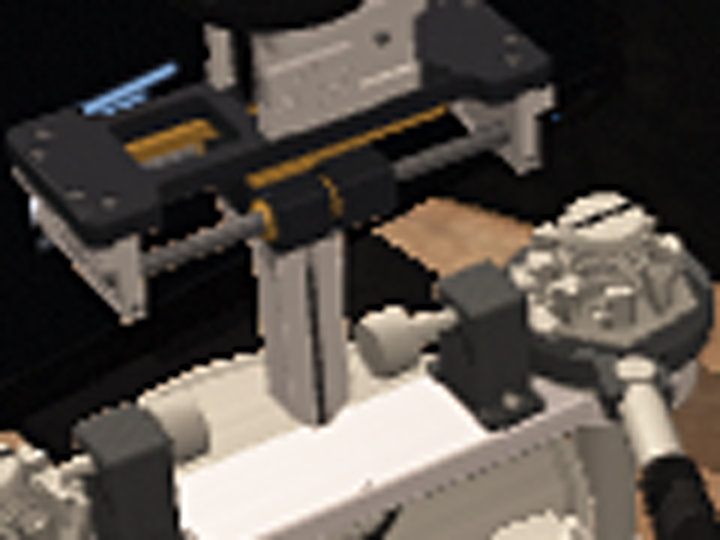

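View pics/n21.png

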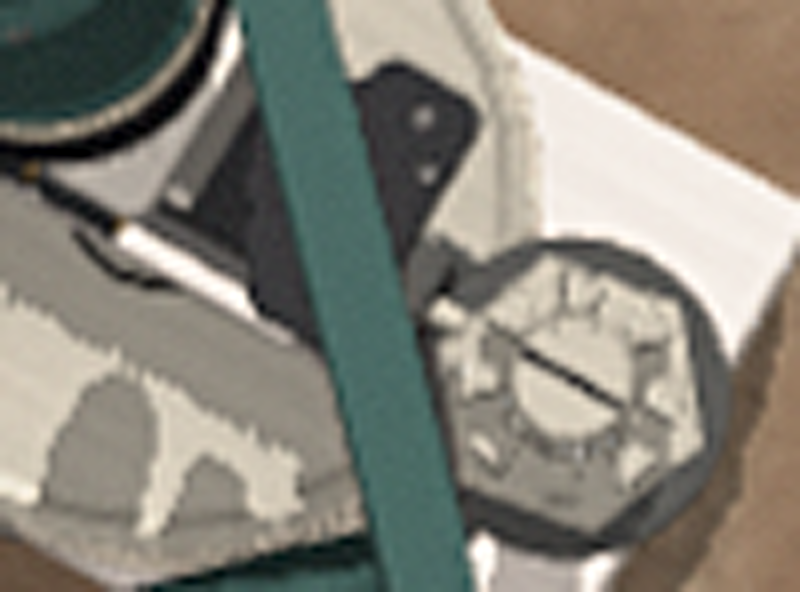

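```bash
python3 -m handwheel '[{"delta_pos":[-4,0,0],"yaw":0},{"delta_pos":[-8,0,0],"yaw":0},{"delta_pos":[-11,0,0],"yaw":0},{"delta_pos":[-14,0,0],"yaw":0},{"delta_pos":[-16,0,0],"yaw":0},{"delta_pos":[-18,0,0],"yaw":0}]'
python3 -m handwheel '[{"delta_pos":[-2,0,0],"yaw":0},{"delta_pos":[-4,0,0],"yaw":0}]'
python3 -m handwheel '[{"delta_pos":[-2,0,0],"yaw":0},{"delta_pos":[-3,0,0],"yaw":0}]'
python3 -c "
from h import *
s=snap('scene');crop(s,'s22',(200,165),(60,45),6)"
```

```text
time: 19.1
tool_pos: [0.5992, 0.2195, 0.221]
ee_rot: [-1.572, -0.001, 1.072]
wrist_force: [1.2, 1.5, 1.3]
width: 0.0005
time: 19.3
tool_pos: [0.5972, 0.2159, 0.2208]
ee_rot: [-1.571, -0.001, 1.072]
wrist_force: [1.8, 1.0, 1.0]
width: 0.0006
time: 19.5
tool_pos: [0.5955, 0.2131, 0.2205]
ee_rot: [-1.571, -0.0, 1.072]
wrist_force: [1.6, 0.9, 1.5]
width: 0.0007
s22 origin 140 120 scale 6
```

View pics/s22.png

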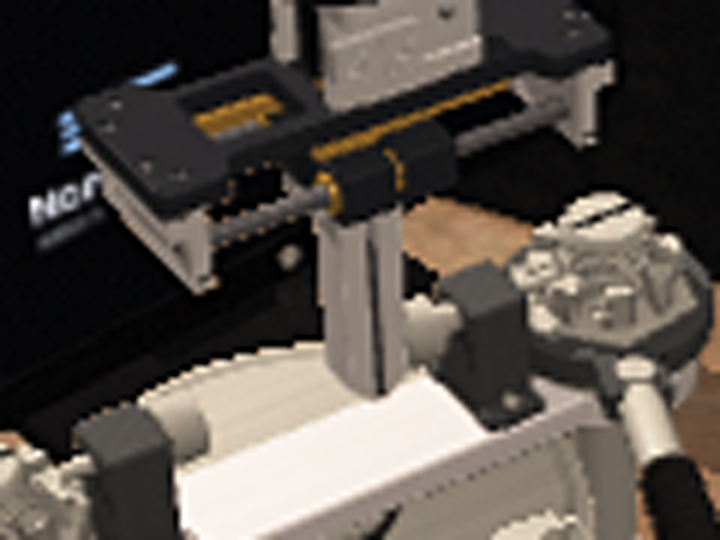

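```bash
python3 -m handwheel '[{"delta_pos":[-2,0,0],"yaw":0},{"delta_pos":[-4,0,0],"yaw":0},{"delta_pos":[-6,0,0],"yaw":0}]'
python3 -m handwheel '[{"delta_pos":[-2,0,0],"yaw":0},{"delta_pos":[-3,0,0],"yaw":0}]'
python3 -m handwheel '[{"delta_pos":[-1,0,0],"yaw":0},{"delta_pos":[-2,0,0],"yaw":0}]'
```

```text
time: 19.85
tool_pos: [0.5926, 0.2078, 0.2204]
ee_rot: [-1.571, 0.0, 1.072]
wrist_force: [1.9, 1.4, 2.0]
width: 0.0007
time: 20.05
tool_pos: [0.5912, 0.2051, 0.2204]
ee_rot: [-1.571, 0.0, 1.072]
wrist_force: [2.3, 2.5, 1.3]
width: 0.0005
time: 20.25
tool_pos: [0.5911, 0.2051, 0.2205]
ee_rot: [-1.571, -0.004, 1.073]
wrist_force: [4.4, 6.9, 0.1]
width: 0.0004
```

```bash
python3 -m handwheel '[{"delta_pos":[-1,0,0],"yaw":0},{"delta_pos":[-1,0,0],"yaw":0}]'
python3 -m handwheel '[{"delta_pos":[3,0,0],"yaw":0},{"delta_pos":[8,0,0],"yaw":0},{"delta_pos":[16,0,0],"yaw":0},{"delta_pos":[22,0,0],"yaw":0},{"delta_pos":[22,-30,0],"yaw":0},{"delta_pos":[22,-70,0],"yaw":0},{"delta_pos":[22,-110,0],"yaw":0},{"delta_pos":[22,-140,0],"yaw":0},{"delta_pos":[22,-150,40],"yaw":0},{"delta_pos":[22,-150,80],"yaw":0},{"delta_pos":[22,-150,80],"yaw":0}]'
python3 -c "
from h import *
s=snap('scene');crop(s,'s23',(210,165),(80,60),5)
s=snap('top');crop(s,'n23',(220,140),(100,75),4)"
```

```text
time: 20.45
tool_pos: [0.5912, 0.2052, 0.2205]
ee_rot: [-1.572, -0.006, 1.074]
wrist_force: [5.5, 7.1, -0.3]
width: 0.0007
time: 21.55
tool_pos: [0.527, 0.2626, 0.3728]
ee_rot: [-1.571, -0.002, 1.077]
wrist_force: [0.9, -0.4, 0.6]
width: 0.0005
s23 origin 130 105 scale 5
n23 origin 120 65 scale 4
```

View pics/s23.png

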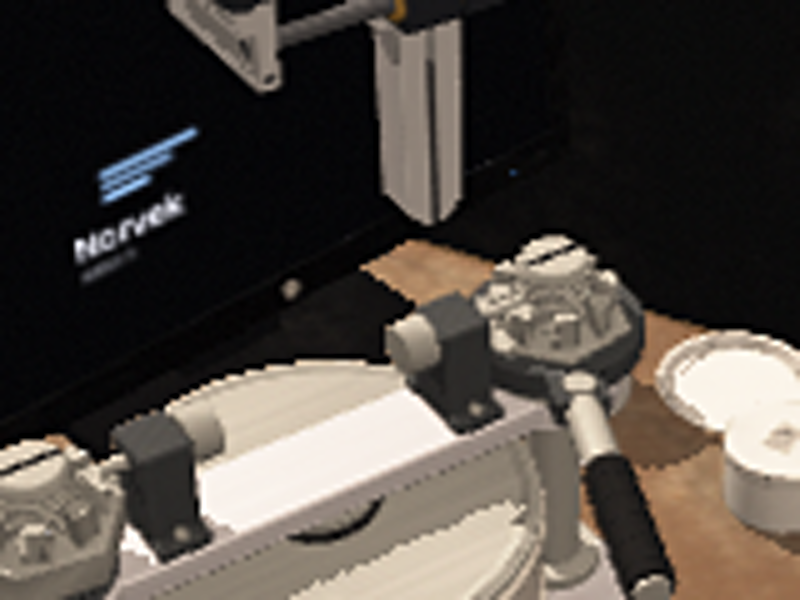

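View pics/n23.png

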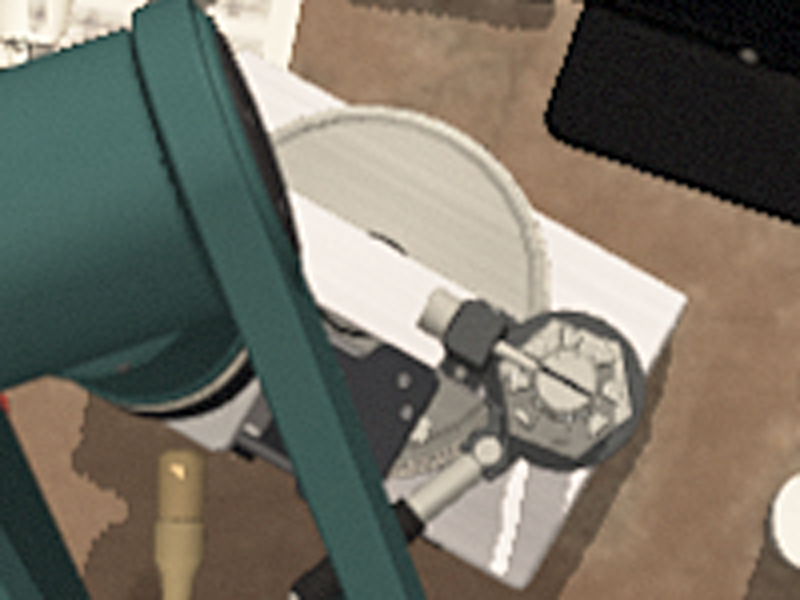

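Top view: the pin now runs through the slot to the stud (crop px 500–545, 345–375). Scene view: the right knob sits against its block (crop px 410,340) just as the left one does. The arm is clear, so I'm handing in.

```bash
python3 -c "
from bench import robot
o=robot.get_obs();print(o['time'],o['wrist_force'])
print(robot.close_job())"
```

```text
21.65 [0.66835973 0.01168122 0.01445317]
the job is handed in; nothing more can be done
None
```

The right-hand nut is tightened past its preset and the locking pin is home. I handed the job in at 21.65 s with the gripper clear of everything.

- **Tightening:** I pushed the handle clockwise with the closed fingers. It gave way at about 6 N, roughly 108° after the start, and the nut stood still while the joint bent.
- **Alignment:** I pushed on bent for about 33° more, to the next slot. After release the handle sprang straight. It measured 130–131.5° against about 129° wanted, so it is 1–2° short but within the 3° tolerance.
- **Pin:** It slid in at about 2 N and stopped hard at about 8 N after roughly 20 mm. Both cameras show it through the slot, with the knob against its guide block as on the left column.

**Checks:**
- The two cameras disagreed by about 5 mm on the column's position, so I took the angles from the top view relative to the stud.
- Force readings were noisy by about ±1 N.
- I did not read the compression of the disc springs.
- I did not measure the loose items again at the end. Those visible in the last pictures looked unmoved.

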